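Lock a wafer canister's hold-down bar with its clevis pin and R-clip

ROBOT

A 6-joint arm with a two-finger parallel gripper is mounted at the origin on the work surface. World frame = base frame: x ahead of the robot, y to its left, z up, the work surface at z = 0. Lengths are in m, angles in degrees, forces in N, time in s.
With the tool pointing down it reaches from about 0.4 to 0.825 m from the base axis. Payload 7 kg.
Tool frame: the origin (TCP) lies midway between the tips of the shut fingers; the grasp point (between the pads) lies 19 mm behind it; z points along the fingers, y is the direction in which the jaws open and shut (so a half turn about z gives the same grasp; the last joint's range is limited). The gripper opens to 88 mm and grips with 3 to 60 N. Pads are 19 mm wide; open, the fingers measure 130 mm over their backs; the gripper's body (78 mm by 193 mm) begins 47 mm behind the grasp point.
Start: joints at [84.746, 20.546, 0.682, 0, -70.136, -16.507], TCP at [0.25, 0.627, 0.227] pointing down, gripper open.
Joint ranges: [-176.03, 176.03], [-82.01, 121.73], [-58.28, 71.71], [-173.87, 95.51], [-174.79, -0.11], [-173.66, 173.66]. Speed limits (degrees/s): [136.94, 136.94, 172.46, 180, 180, 180].

INTERFACE

Orientations are given as [roll, pitch, yaw] about the fixed x, y, z axes, in that order (R = Rz(yaw) Ry(pitch) Rx(roll)).
In Python, from plant import ctrl, snapshot gives the robot as it stands.
- The arm moves only by the shell command python3 -m pendant 'ROWS'. ROWS is JSON, a list of rows, each a list of 7 numbers: the shift along the tool's x, y, z in m, then the turn, a rotation vector about the tool's x, y, z in rad, then the opening, from -1 (shut) to 1 (fully open), so that 0 is half open. In form: [[x, y, z, ax, ay, az, jaw], ...]. A call has 1 to 12 rows; each row is the pose to reach, as a shift and turn from the pose commanded when the call began, along the tool's axes at that moment; what a row does not reach only later rows make up. A row lasts 1/8 s, in which the tool goes at most 62.5 mm and 10.7 degrees, less where a joint would pass 70% of its speed; a pose out of reach is approached as far as the arm can. A call with a gripper value outside its range is refused whole. The fingers move at their own pace and stop on an object; the grip force is fixed at half the most. Time passes only in rows, so rows that repeat a pose let the fingers close. It gives the time, the measured TCP pose, the force and the opening at its end, in the units of the state.
- ctrl.get_obs(): the state, without advancing time (a new reading comes with each control period).
- snapshot(name): name is "scene" or "top" or "wrist"; returns a dict with "image" (400x640x3 uint8, blue, green, red), "mtx" (3x3 intrinsics, pixels), "eye" and "attitude" of the camera in the world; the wrist camera has in their place "tool_from_camera" (4x4, takes a point from camera to tool coordinates, whose origin is the TCP and whose axes are the flange's). Camera axes: x right, y up, looking along -z (the intrinsics and any distortion apply to the point x, -y, -z); pixel columns grow to the right and rows downward; lengths in m; the calibration is good to about 2 mm. A picture is of the moment at which its call begins: read the wrist's pose just before it. There is no depth.
- ctrl.close_job(): hands the job in, once; it reports no verdict.
The state is a dict: "clock": time; "joint_pos": joint angles; "qvel": joint speeds; "tau": joint torques, N m; "tool_pos": TCP position; "orientation": TCP orientation; "force": force on the tool from outside, world axes, zero at the start; "moment": the same for the moment, N m; "opening": finger opening in m.
Only numpy, scipy, OpenCV 4.12 (cv2) and the standard library are available. Lean on these libraries where they do the work, as an engineer would, in place of code of your own. Each camera call takes 0.05 s, during which the arm holds its last target.

TASK

Lock the wafer canister down for its transfer. Push the clevis pin fully home through the fork and the eye of the blue hold-down bar, then take the big steel R-clip out of the kit block and push its straight leg down through the pin's cross-hole until the bent leg has ridden over the pin and snapped home around it. The hole is turned away from upright, so feel for it with the tip of the leg and do not force clip or pin; leave the thin brass clip and the spare pin standing in the block.

Things in the scene. Friction and masses are not known exactly. Their poses are not given: they have to be found in the camera images.
- cradle: Aluminium transfer cradle, fixed: plate 200 x 345 x 12 mm with a fork at one end and, towards +y, a round wafer canister (170 mm across, centre 145 mm from the fork) under a blue hold-down bar along y, top 93 mm above the bench. Origin on the bench under the fork's middle; x runs along the clevis pin, head to tail; z up. The pin's axis is 85 mm above the bench at y = 0.
- fork (a point): Middle of the fork, on the pin's axis; axes as the cradle's. Its two lugs measure 40 mm over their outsides along x, 32 mm along y, tops 101 mm above the bench; the bar's eye lies between them and the pin runs through all three.
- pin_head (a point): Middle of the outer face of the pin's head, a steel disc 28 mm across and 8 mm thick on the -x side of the fork. The pin slides along x; it starts 19 to 28 mm drawn out, moves under about 7 N and stays where left. Fully home the head rests on the fork, this point 28 mm on the -x side of the cradle's origin. Push it in with closed fingers from above, behind the head.
- hole_home (a point): Where the cross-hole's middle lies once the pin is home: on the pin's axis, 33 mm on the +x side of the cradle's origin, 13 mm clear of the fork; axes as the cradle's. The pin is 20 mm in diameter there and ends 14 mm further on. The hole, 6.6 mm wide, mouth chamfered 0.4 mm, goes straight across through the pin's axis; how far it is turned about that axis is in no pose.
- clip: Big R-clip: steel wire 5 mm thick, 45 g, legs down in a slot of the kit block (which of the two changes), leaning by up to 0.12 rad. Origin at the top of the straight leg, level with the coil's middle; z up along that leg, y from it to the bent leg, x square to the clip's plane. Coil 24 mm across y, 10 mm thick. The bent leg leaves it at y = 19 mm and ends in a lip at y = 17 mm, 72 mm down.
- clip_grip (a point): Where to grip the big clip: between the roots of its legs, 24 mm over their outsides, 4 mm below the coil's middle; fingers close along the clip's y. About 25 mm above the block's top. The straight leg's centre line is 9.5 mm away towards -y, its tip 77.5 mm below, its seat 42 mm below. The jaws do not straighten a leaning clip: line them up with it.
- straight_leg: The clip's straight leg; origin at its flat tip (edge bevelled 0.4 mm), 81.5 mm below the clip's origin, axes as the clip's. At first the cross-hole leans 16 to 34 degrees to one side, its upper mouth 2.7 to 5.6 mm beside the pin's top line (across the pin): feel for it. The pin turns stiffly (0.04 N m): once the tip is in the mouth, moving the leg over the pin's axis sets the hole upright.
- clip_seat (a point): Point on the straight leg, 46 mm below the clip's origin, that lies on the pin's axis when the bow of the bent leg sits round the pin. Either side of the pin will do for the bent leg.
- clip_leg (a joint): Opening of the springy bent leg, rad: 0 relaxed, and again 0 when snapped home round the pin; about 0.1 while its lip and narrow part ride over the pin. The ride begins about 19 mm before home and takes a push of about 8 to 12 N.
- kit_block: White plastic block 150 (x) x 60 (y) x 62 mm high, fixed, origin under its middle. Two slots 52 mm deep, at x = -47 and +2 mm, hold the clips, their planes across the block (clip y along block y); a bore at x = +48 mm holds the spare pin, its head 16 mm above the block.
- thin_clip: Thin brass R-clip, wire 3.6 mm, in the other slot; not for this pin. Origin at the top of its straight leg, axes as the big clip's; 72 mm long below it.
- spare_pin: Dark spare clevis pin, 68 mm long, 28 mm head up, in the block's bore. Origin at its lower end.
There are look-alikes about, which are no part of the job. What is shaped like the clip but red or turquoise is not meant.

How it is judged:
By the outcome, as a careful person would: the job done as asked, in the order asked, and still so for the second after the job is handed in, with the robot touching nothing.
It also fails if it takes over 67 s, if anything falls off the work surface, if the arm or the gripper's body presses on something with over 40 N, if the wrist force passes 120 N, or if a joint passes its speed limit or range.

## Working session

There is one attempt and no reset: what is moved stays moved. The work goes in short steps, Python scripts to look and compute and a shell command to move; the robot and the scene stay as the last step left them, time stands still between calls to the robot, and variables do not carry over. Pictures are saved under pics/ and viewed, and the job is handed in when it is done.

```bash
ls; mkdir -p pics; python3 - <<'E'
from plant import ctrl, snapshot
import cv2, numpy as np
o=ctrl.get_obs(); print(o)
for n in ("scene","top","wrist"):
    s=snapshot(n); cv2.imwrite(f"pics/{n}0.png",s["image"]); print(n,{k:np.round(v,4).tolist() for k,v in s.items() if k!="image"})
    np.savez(f"pics/{n}0.npz",**s)
E
```

```text
pics
{'clock': 0.0, 'joint_pos': array([ 8.47463716e+01,  2.05913143e+01,  6.36636512e-01, -2.00785265e-02,
       -7.01356997e+01, -1.65072282e+01]), 'qvel': array([ 0.04772798, -0.02172318,  0.01913388,  0.05352856,  0.12469002,
        0.0200904 ]), 'tau': array([-8.58264157e-04, -5.82719421e+01,  2.93044227e+01,  6.99798077e+00,
        6.82516897e-03, -1.62788510e-04]), 'tool_pos': array([0.25008782, 0.62646258, 0.22564592]), 'orientation': array([ 1.79907984e+02, -7.58463822e-03, -2.17676879e+01]), 'force': array([-0.29701096, -0.4566145 ,  0.94173733]), 'moment': array([-0.01374436,  0.02391676,  0.03117336]), 'opening': 0.08695726544998665}
scene {'mtx': [[408.7544, 0.0, 317.1171], [0.0, 408.7544, 202.7842], [0.0, 0.0, 1.0]], 'eye': [1.0542, -0.1572, 0.5039], 'attitude': [51.389, 0.1213, 88.6063]}
top {'mtx': [[447.9953, 0.0, 315.7556], [0.0, 447.9953, 194.3528], [0.0, 0.0, 1.0]], 'eye': [0.3824, -0.1474, 1.043], 'attitude': [9.7164, 1.4406, -88.7328]}
wrist {'mtx': [[344.7379, 0.0, 323.7596], [0.0, 344.7379, 198.5725], [0.0, 0.0, 1.0]], 'tool_from_camera': [[-0.0008, 0.9593, 0.2824, 0.0765], [1.0, 0.0007, 0.0002, 0.0004], [-0.0, 0.2824, -0.9593, -0.1575], [0.0, 0.0, 0.0, 1.0]]}
```

View pics/scene0.png

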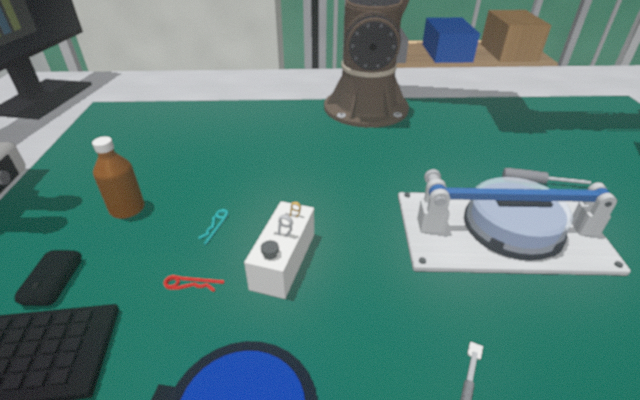

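View pics/top0.png

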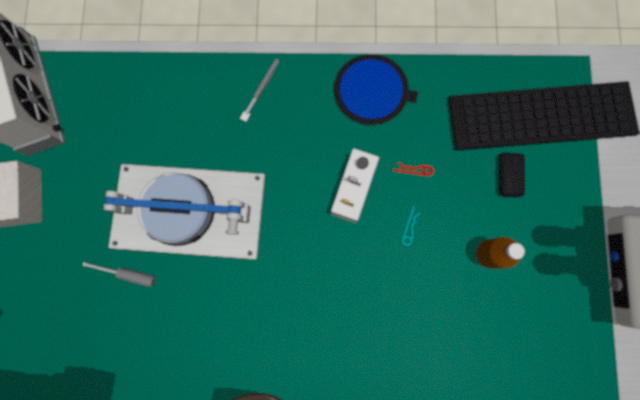

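View pics/wrist0.png

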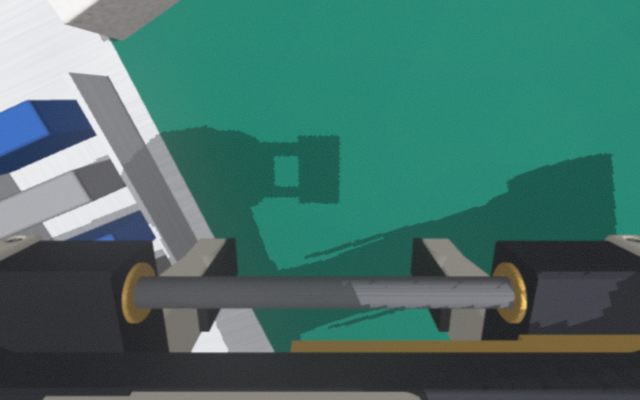

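```bash
cat > h.py <<'E'
import numpy as np, cv2
from scipy.spatial.transform import Rotation as R
def load(n): return dict(np.load(f"pics/{n}.npz"))
def cam(s,obs=None):
    if "eye" in s: return R.from_euler('xyz',s["attitude"],degrees=True).as_matrix(), s["eye"]
    T=s["tool_from_camera"]; Rt=R.from_euler('xyz',s["ori"],degrees=True).as_matrix()
    return Rt@T[:3,:3], s["pos"]+Rt@T[:3,3]
def ray(s,uv):
    A,e=cam(s); p=cv2.undistortPoints(np.array([[uv]],float),s["mtx"],s.get("dist",None))[0,0]
    d=A@np.array([p[0],-p[1],-1]); return e,d/np.linalg.norm(d)
def atz(s,uv,z):
    e,d=ray(s,uv); return e+d*(z-e[2])/d[2]
def tri(*obs):
    M=np.zeros((3,3));b=np.zeros(3);L=[]
    for s,uv in obs:
        e,d=ray(s,uv);P=np.eye(3)-np.outer(d,d);M+=P;b+=P@e;L.append((e,P))
    x=np.linalg.solve(M,b);return x,[float(np.linalg.norm(P@(x-e))*1000) for e,P in L]
def proj(s,X):
    A,e=cam(s);c=A.T@(np.array(X)-e);return (s["mtx"]@np.array([c[0]/-c[2],-c[1]/-c[2],1]))[:2]
def take(name,tag):
    from plant import ctrl,snapshot
    o=ctrl.get_obs(); s=snapshot(name); s["pos"]=o["tool_pos"]; s["ori"]=o["orientation"]
    np.savez(f"pics/{tag}.npz",**s); cv2.imwrite(f"pics/{tag}.png",s["image"]); return s
def crop(tag,x0,y0,x1,y1,k,out):
    im=cv2.imread(f"pics/{tag}.png")[y0:y1,x0:x1]; im=cv2.resize(im,None,fx=k,fy=k,interpolation=cv2.INTER_CUBIC)
    st=10
    for x in range((x0//st+1)*st,x1,st):
        L=14 if x%50==0 else 6; cv2.line(im,((x-x0)*k,0),((x-x0)*k,L),(0,0,255),1)
        if x%20==0: cv2.putText(im,str(x),((x-x0)*k-8,24),0,.35,(0,0,255),1)
    for y in range((y0//st+1)*st,y1,st):
        cv2.line(im,(0,(y-y0)*k),(8,(y-y0)*k),(0,0,255),1)
        if y%20==0: cv2.putText(im,str(y),(10,(y-y0)*k+4),0,.35,(0,0,255),1)
    cv2.imwrite(f"pics/{out}.png",im)
E
python3 - <<'E'
from h import *
crop("top0",90,150,280,270,4,"c_top_cr"); crop("top0",310,130,450,255,5,"c_top_kit")
crop("scene0",390,160,640,280,3,"c_sc_cr"); crop("scene0",190,190,330,300,5,"c_sc_kit")
E
```

```text
(no output)
```

View pics/c_top_cr.png

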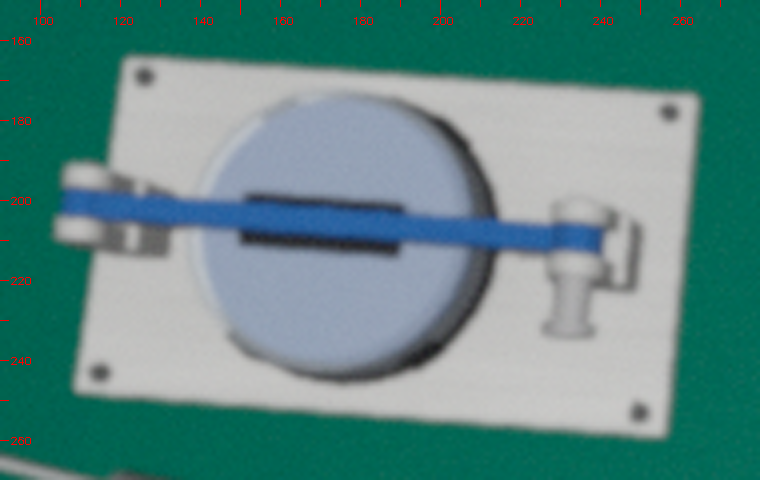

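View pics/c_top_kit.png

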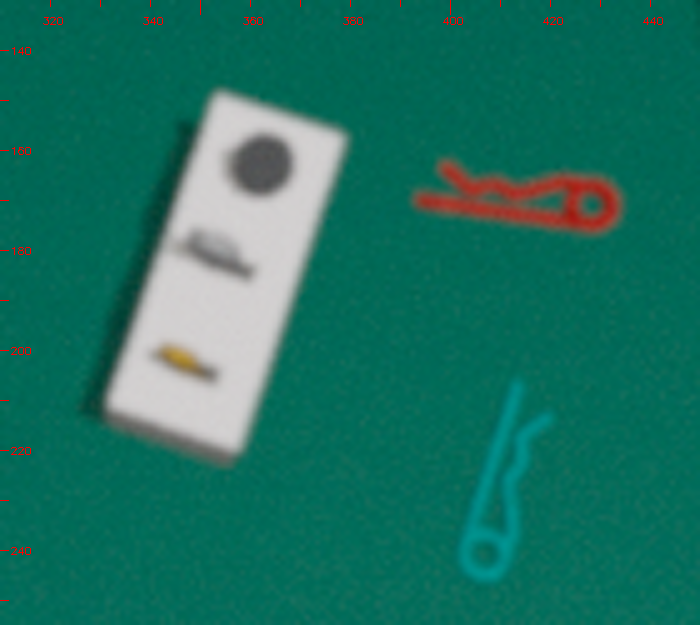

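View pics/c_sc_cr.png

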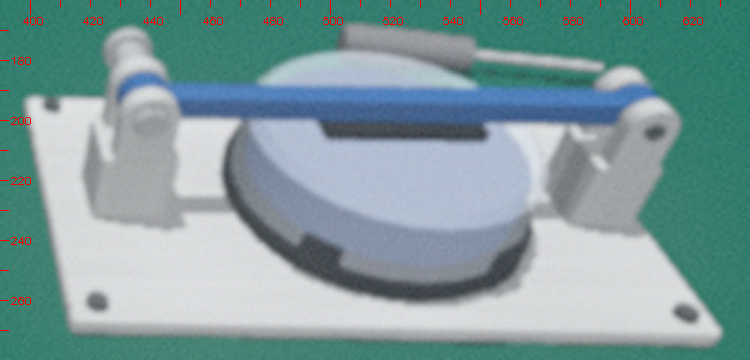

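View pics/c_sc_kit.png

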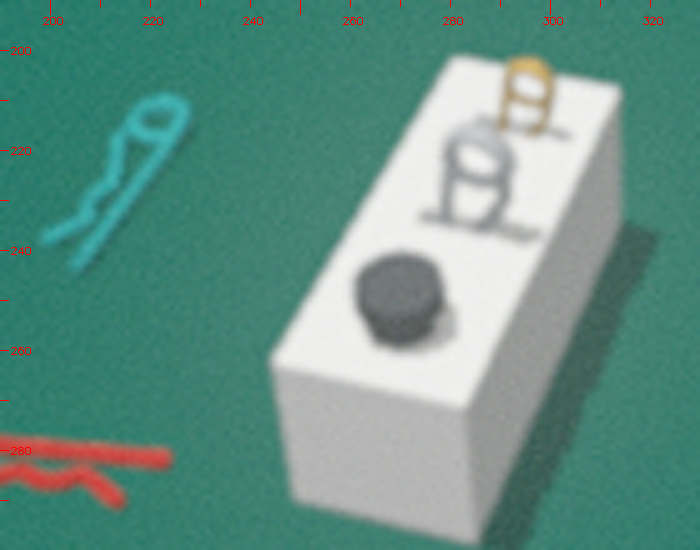

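```bash
python3 - <<'E'
from h import *
from scipy.optimize import least_squares
t=load("top0");s=load("scene0")
def W(p,l): c,n=np.cos(p[2]),np.sin(p[2]); return np.array([p[0]+c*l[0]-n*l[1],p[1]+n*l[0]+c*l[1],l[2]])
# block
B=[(t,(352.8,148),(.075,.03)),(t,(379.6,156.6),(.075,-.03)),(t,(358,220.4),(-.075,-.03)),(t,(331,211.6),(-.075,.03)),
(s,(281,201.4),(-.075,-.03)),(s,(314.2,208),(-.075,.03)),(s,(283.6,271.6),(.075,.03)),(s,(244.4,262.4),(.075,-.03))]
f=lambda p:np.concatenate([proj(c,W(p,(*l,p[3])))-uv for c,uv,l in B])
r=least_squares(f,[.45,-.2,0,.062]);print("block",r.x,np.degrees(r.x[2]));print(f(r.x).round(1))
pb=r.x
C=[(t,(121,164),(.1,1)),(t,(265,173),(.1,0)),(t,(257,259),(-.1,0)),(t,(109,248),(-.1,1)),
(s,(398.5,192.5),(-.1,0)),(s,(413,268),(.1,0)),(s,(629,271.5),(.1,1))]
f=lambda p:np.concatenate([proj(c,W(p,(l[0],p[4]+.345*l[1],p[3])))-uv for c,uv,l in C])
g=lambda p:np.r_[f(p),p[4]+.04]*1
r=least_squares(g,[.45,.1,0,.012,-.04]);print("plate",r.x,np.degrees(r.x[2]));print(f(r.x).round(1))
pc=r.x
for n,a,b in [("head",(232,233.5),(432,172.5)),("lug+x top",(None),(None))]:
    if a: print(n,tri((t,a),(s,b)))
# clip coil
print("coil",tri((t,(351,177.5)),(s,(286,220))))
print("coil",atz(t,(352,178),.09),atz(s,(286,220),.09))
print(W(pb,(.002,0,.09)))
E
```

```text
block [ 0.57545119 -0.20378809 -0.31371102  0.06113869] -17.97431728109353
[-0.9  0.7 -2.3  0.5 -1.8 -0.6 -0.6 -0.6 -1.   0.2 -1.3 -0.2 -1.3 -0.3
 -0.5  0.1]
plate [ 0.50927356  0.05159997 -0.04959143  0.00896822 -0.03999416] -2.841379568884935
[-0.1  0.  -1.2  0.3 -1.1 -0.6 -0.5 -0.2 -1.8  0.4 -0.6 -0.2  0.1  0.1]
head (array([0.4573132 , 0.05896857, 0.09147334]), [1.9191040656774154, 1.9191040656774])
coil (array([ 0.58251911, -0.19461989,  0.09454189]), [0.5685987296558884, 0.5685987296558487])
coil [ 0.58243026 -0.19759187  0.09      ] [ 0.57730616 -0.19445844  0.09      ]
[ 0.57735358 -0.20440527  0.09      ]
```

```bash
cat >> h.py <<'E'
def delta(tgt,yaw,roll=180.,pitch=0.):
    from plant import ctrl
    o=ctrl.get_obs(); R0=R.from_euler('xyz',o["orientation"],degrees=True)
    R1=R.from_euler('xyz',[roll,pitch,yaw],degrees=True)
    d=R0.inv().apply(np.array(tgt)-o["tool_pos"]); r=(R0.inv()*R1).as_rotvec()
    print("t",round(o["clock"],2),"pos",o["tool_pos"].round(4),"ori",o["orientation"].round(2),"F",o["force"].round(1)); print("shift",d.round(4),"rot",r.round(4),"dist",np.linalg.norm(d).round(3))
E
python3 -c "
from h import *
delta((.455,.055,.17),-2.8)"
```

```text
t 0.15 pos [0.2501 0.6266 0.2258] ori [ 1.7993e+02 -1.0000e-02 -2.1760e+01] F [ 1.5 -0.1 -0.5]
shift [0.4022 0.4548 0.0564] rot [ 1.20e-03  1.00e-04 -3.31e-01] dist 0.61
```

```bash
python3 -m pendant '[[0.402,0.455,0.056,0,0,-0.331,-1],[0.402,0.455,0.056,0,0,-0.331,-1],[0.402,0.455,0.056,0,0,-0.331,-1],[0.402,0.455,0.056,0,0,-0.331,-1],[0.402,0.455,0.056,0,0,-0.331,-1],[0.402,0.455,0.056,0,0,-0.331,-1],[0.402,0.455,0.056,0,0,-0.331,-1],[0.402,0.455,0.056,0,0,-0.331,-1],[0.402,0.455,0.056,0,0,-0.331,-1],[0.402,0.455,0.056,0,0,-0.331,-1],[0.402,0.455,0.056,0,0,-0.331,-1],[0.402,0.455,0.056,0,0,-0.331,-1]]'; python3 -c "
from h import *
take('wrist','w1'); delta((.455,.055,.17),-2.8)"
```

```text
clock: 1.65
tool_pos: [0.4548, 0.0551, 0.1705]
orientation: [180.0, 0.0, -2.9]
force: [-0.4, -0.3, -0.2]
opening: 0.0005
t 1.7 pos [0.4549 0.0557 0.1706] ori [-179.99   -0.     -2.79] F [-1.2 -0.4  0.1]
shift [0.0002 0.0007 0.0006] rot [-0.0001 -0.      0.0002] dist 0.001
```

View pics/w1.png

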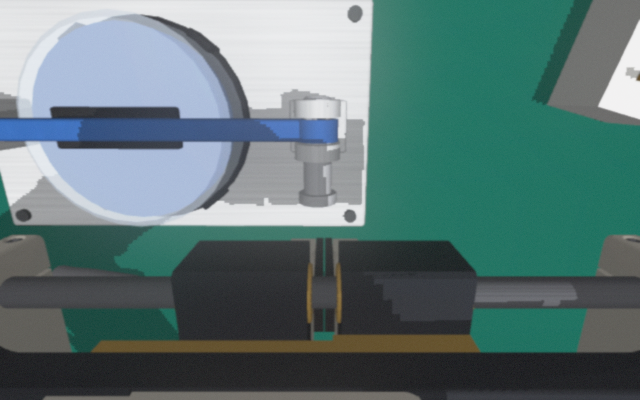

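```bash
python3 -c "
from h import *
s=load('w1'); print(proj(s,s['pos']))
crop('w1',260,80,390,230,5,'c_w1')"
```

```text
[322.89858287 255.98216572]
```

View pics/c_w1.png

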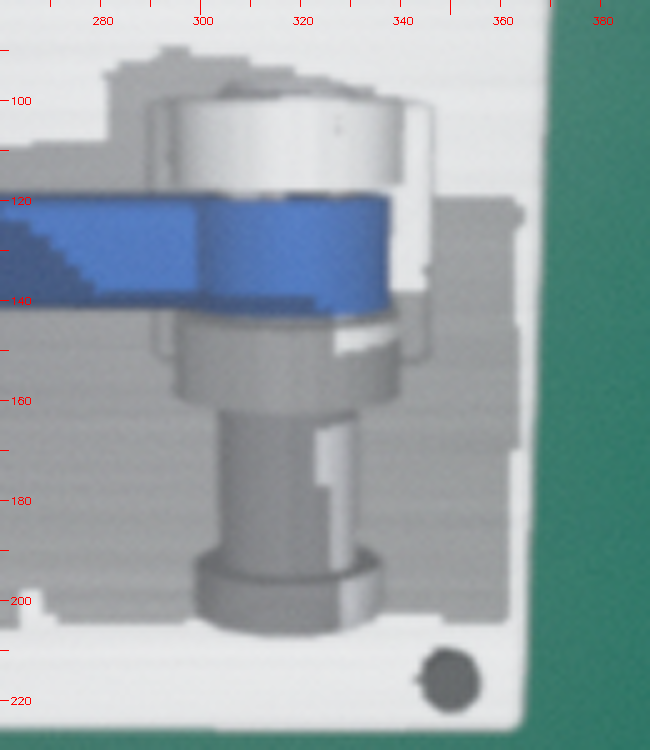

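```bash
python3 -c "
from h import *
s=load('w1')
for n,uv,z in [('headface rim',(317.5,206),.093),('head L',(299,197),.085),('head R',(337,197),.085),('lug-x L',(295,159),.085),('lug-x R',(340,159),.085),('lug-x top',(317,142),.101),('lug+x top',(317,98.5),.101),('lug+x L',(295,100),.09),('lug+xR',(340,100),.09),('tailL',(304,97),.09),('pl',(364.5,225),.012),('pl2',(372,0),.012)]: print(n,atz(s,uv,z).round(4))
"
```

```text
headface rim [0.4567 0.0591 0.093 ]
head L [0.4617 0.0725 0.085 ]
head R [0.4603 0.0447 0.085 ]
lug-x L [0.4899 0.0734 0.085 ]
lug-x R [0.4883 0.0414 0.085 ]
lug-x top [0.5031 0.0567 0.101 ]
lug+x top [0.5304 0.0551 0.101 ]
lug+x L [0.5302 0.07   0.09  ]
lug+xR [0.5287 0.0402 0.09  ]
tailL [0.5318 0.0639 0.09  ]
pl [0.4092 0.0172 0.012 ]
pl2 [0.605  0.0076 0.012 ]
```

```bash
python3 -m pendant '[[-0.023,-0.0032,0,0,0,0,-1],[-0.023,-0.0032,0.045,0,0,0,-1],[-0.023,-0.0032,0.092,0,0,0,-1],[-0.023,-0.0032,0.092,0,0,0,-1],[-0.016,-0.0032,0.092,0,0,0,-1],[-0.010,-0.0032,0.092,0,0,0,-1]]'; python3 -c "
from h import *
take('wrist','w2'); delta((.46,.0585,.078),-2.8)"
```

```text
clock: 2.45
tool_pos: [0.4467, 0.06, 0.0804]
orientation: [-179.9, -0.1, -2.7]
force: [-5.9, 2.4, 3.2]
opening: 0.0007
t 2.5 pos [0.4468 0.0597 0.08  ] ori [-1.7993e+02 -1.1000e-01 -2.7700e+00] F [ 1.4  1.1 -0.1]
shift [0.0132 0.0006 0.0021] rot [-0.0013 -0.0019  0.0005] dist 0.013
```

View pics/w2.png

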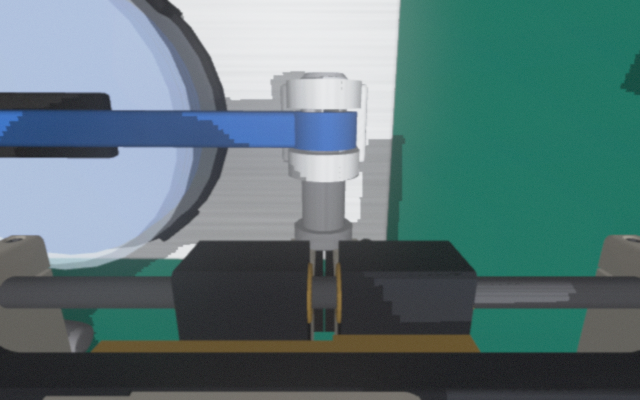

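```bash
python3 -m pendant '[[0.004,0,0.001,0,0,0,-1],[0.008,0,0.001,0,0,0,-1],[0.012,0,0.001,0,0,0,-1],[0.016,0,0.001,0,0,0,-1],[0.020,0,0.001,0,0,0,-1]]'; python3 -c "
from h import *
take('wrist','w3'); delta((.472,.0582,.078),-2.8)"
```

```text
clock: 3.12
tool_pos: [0.4637, 0.0574, 0.0777]
orientation: [180.0, 0.1, -2.9]
force: [-7.1, 2.6, 2.6]
opening: 0.0004
t 3.17 pos [0.4642 0.0575 0.0777] ori [ 1.7997e+02  1.2000e-01 -2.8500e+00] F [-5.8  1.1  2.2]
shift [ 0.0078 -0.0011 -0.0003] rot [ 0.0005  0.0022 -0.0008] dist 0.008
```

View pics/w3.png

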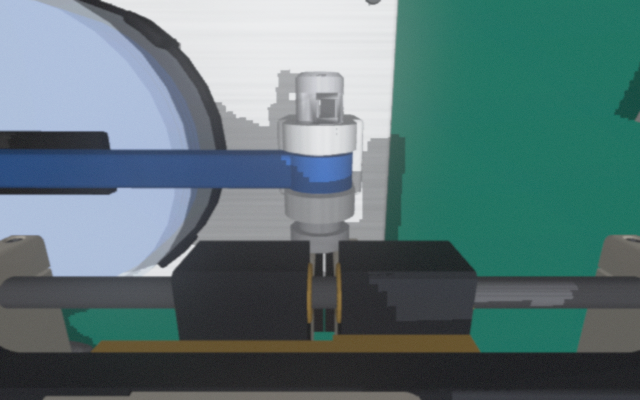

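```bash
python3 -m pendant '[[0.003,0,0,0,0,0,-1],[0.005,0,0,0,0,0,-1],[0.0065,0,0,0,0,0,-1]]';python3 -c "
from h import *
take('wrist','w4'); delta((.472,.0582,.078),-2.8);crop('w4',260,40,390,250,3,'c_w4')"
```

```text
clock: 3.55
tool_pos: [0.4701, 0.057, 0.0776]
orientation: [180.0, 0.1, -2.9]
force: [-7.4, 1.2, 3.1]
opening: 0.0004
t 3.6 pos [0.4703 0.0571 0.0777] ori [ 1.7997e+02  1.4000e-01 -2.8600e+00] F [-6.1  0.9  2.3]
shift [ 0.0017 -0.0012 -0.0004] rot [ 0.0006  0.0024 -0.001 ] dist 0.002
```

View pics/c_w4.png

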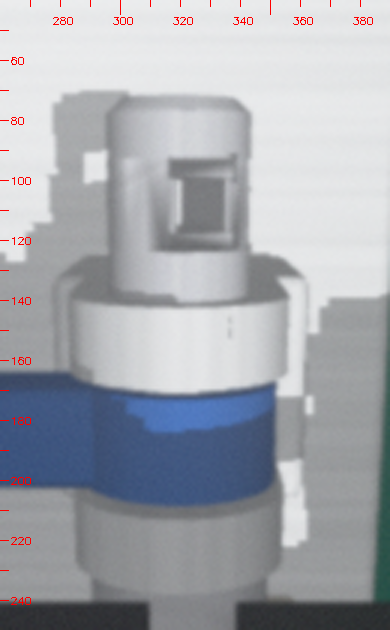

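```bash
python3 -m pendant '[[0.0015,0,0,0,0,0,-1],[0.0025,0,0,0,0,0,-1]]';python3 -m pendant '[[0.0007,0,0,0,0,0,-1],[0.0015,0,0,0,0,0,-1]]';python3 -m pendant '[[0.0007,0,0,0,0,0,-1],[0.0007,0,0,0,0,0,-1]]'
```

```text
clock: 3.85
tool_pos: [0.4705, 0.0565, 0.0771]
orientation: [179.9, 0.3, -2.9]
force: [-16.0, 4.9, 6.7]
opening: 0.0005
clock: 4.1
tool_pos: [0.4706, 0.0561, 0.0766]
orientation: [179.9, 0.5, -2.9]
force: [-19.1, 6.3, 8.6]
opening: 0.0005
clock: 4.35
tool_pos: [0.4706, 0.0559, 0.0764]
orientation: [179.9, 0.6, -2.9]
force: [-20.4, 6.3, 8.3]
opening: 0.0001
```

```bash
python3 -m pendant '[[-0.012,0,0,0,0,0,-1],[-0.016,0,0,0,0,0,-1],[-0.016,0,-0.05,0,0,0,-1],[0.02,0,-0.07,0,0,0,-1],[0.02,0,-0.07,0,0,0,-1]]';python3 -c "
from h import *
take('wrist','w5'); crop('w5',240,50,400,240,4,'c_w5');delta((.46,.06,.15),-2.8)"
```

```text
clock: 4.97
tool_pos: [0.4998, 0.0572, 0.15]
orientation: [-179.9, -0.3, -2.8]
force: [-1.5, 0.0, -0.3]
opening: 0.0007
t 5.03 pos [0.4975 0.0567 0.1484] ori [-1.7993e+02 -1.3000e-01 -2.8500e+00] F [-0.2 -0.4 -0.6]
shift [-0.0376 -0.0015 -0.0017] rot [-0.0012 -0.0022 -0.0009] dist 0.038
```

View pics/c_w5.png

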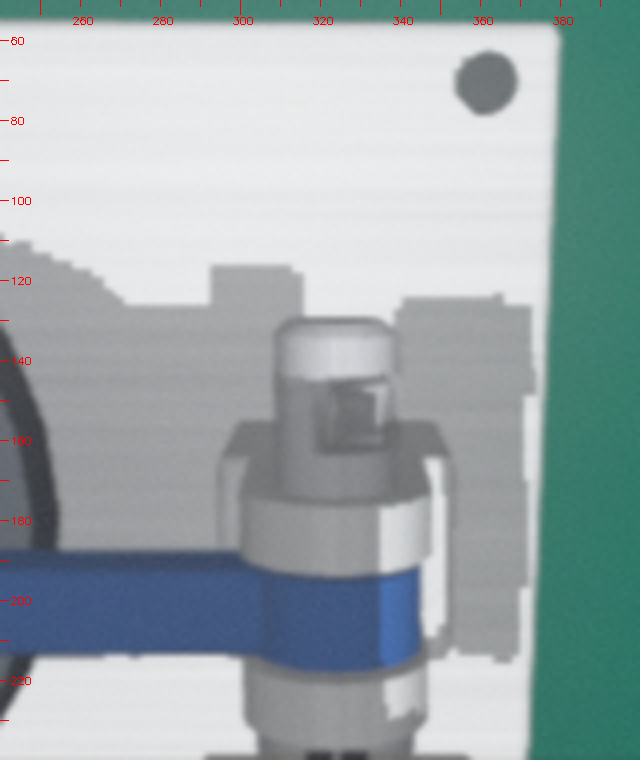

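```bash
python3 -c "
from h import *
s=load('w5');s4=load('w4')
for n,uv,z in [('mouth',(329,154),.0943),('mouthL',(321,154),.0945),('mouthR',(337,154),.091),('pinL',(309,154),.085),('pinR',(338.7,154),.085),('tailtop',(323,130),.093),('lug+x top',(323,175),.101),('hole top',(329,145.5),.0943),('hole bot',(329,163),.0943),('lugL',(300,178),.088),('lugR',(347,178),.088),('pe',(380,60),.012),('pe2',(372,230),.012)]: print(n,atz(s,uv,z).round(4))
print('w4')
for n,uv,z in [('mouth',(325,108),.0943),('mouthR',(341,108),.091),('mouthL',(310,108),.0945),('pinL',(296,108),.085),('pinR',(343,108),.085),('hole top',(326,93),.0943),('hole bot',(326,122.5),.0943),('lugL',(285,140),.09),('lugR',(356,140),.09),('top edge',(320,140),.101)]: print(n,atz(s4,uv,z).round(4))
"
```

```text
mouth [0.5423 0.0516 0.0943]
mouthL [0.5425 0.0565 0.0945]
mouthR [0.5415 0.0465 0.091 ]
pinL [0.5415 0.0645 0.085 ]
pinR [0.5405 0.0452 0.085 ]
tailtop [0.557  0.0546 0.093 ]
lug+x top [0.5306 0.0559 0.101 ]
hole top [0.5475 0.0513 0.0943]
hole bot [0.5366 0.0518 0.0943]
lugL [0.5265 0.0712 0.088 ]
lugR [0.525  0.0405 0.088 ]
pe [0.603  0.0069 0.012 ]
pe2 [0.4578 0.0149 0.012 ]
w4
mouth [0.5422 0.0524 0.0943]
mouthR [0.5418 0.046  0.091 ]
mouthL [0.5425 0.0584 0.0945]
pinL [0.5425 0.0646 0.085 ]
pinR [0.5415 0.0449 0.085 ]
hole top [0.5478 0.0518 0.0943]
hole bot [0.5366 0.0523 0.0943]
lugL [0.53   0.0698 0.09  ]
lugR [0.5285 0.0401 0.09  ]
top edge [0.5306 0.055  0.101 ]
```

```bash
python3 -c "
from h import *
delta((.512,-.176,.165),-18)"
```

```text
t 5.03 pos [0.4975 0.0567 0.1484] ori [-1.7993e+02 -1.3000e-01 -2.8500e+00] F [-0.2 -0.4 -0.6]
shift [ 0.0261  0.2316 -0.0168] rot [-0.0015 -0.002   0.2644] dist 0.234
```

```bash
python3 -m pendant '[[0,0.04,-0.017,0,0,0,-1],[0.026,0.232,-0.017,0,0,0.264,0.2],[0.026,0.232,-0.017,0,0,0.264,0.2],[0.026,0.232,-0.017,0,0,0.264,0.2],[0.026,0.232,-0.017,0,0,0.264,0.2],[0.026,0.232,-0.017,0,0,0.264,0.2],[0.026,0.232,-0.017,0,0,0.264,0.2]]';python3 -c "
from h import *
take('wrist','w6');delta((.512,-.176,.165),-18)"
```

```text
clock: 5.9
tool_pos: [0.5106, -0.1755, 0.1643]
orientation: [-180.0, 0.0, -17.9]
force: [0.8, -0.1, -0.3]
opening: 0.0511
t 5.95 pos [ 0.5108 -0.1753  0.1645] ori [-1.800e+02  1.000e-02 -1.782e+01] F [0.3 0.  0. ]
shift [ 0.0014  0.0003 -0.0005] rot [-0.0001  0.0001  0.0031] dist 0.001
```

View pics/w6.png

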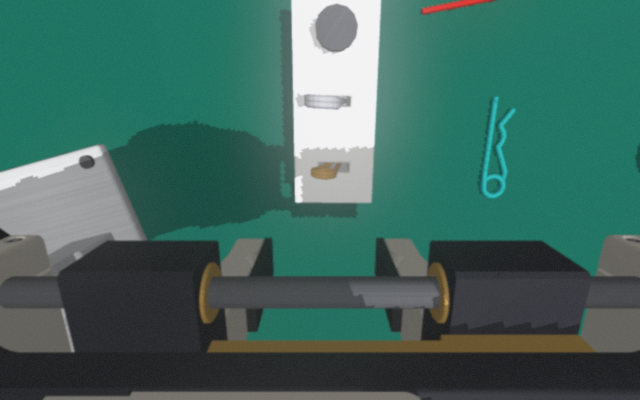

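```bash
python3 -m pendant '[[0.035,0.03,0,0,0,0,0.2],[0.035,0.03,0,0,0,0,0.2],[0.035,0.03,0,0,0,0,0.2]]';python3 -c "
from h import *
take('wrist','w7');crop('w6',280,80,390,190,6,'c_w6');crop('w7',220,110,370,240,5,'c_w7')"
```

```text
clock: 6.32
tool_pos: [0.5348, -0.2148, 0.1643]
orientation: [-180.0, 0.0, -17.9]
force: [-0.3, 0.5, 0.1]
opening: 0.0527
```

View pics/w7.png

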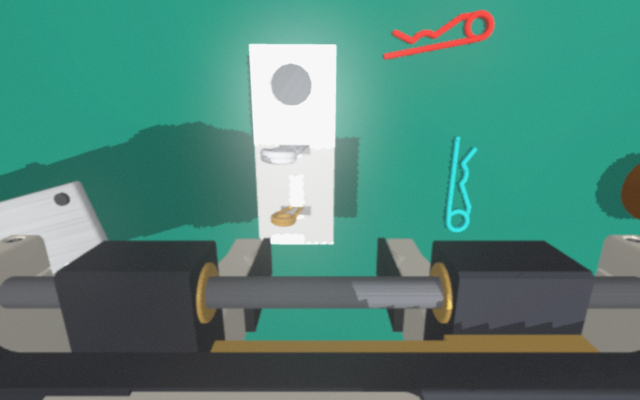

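View pics/c_w6.png

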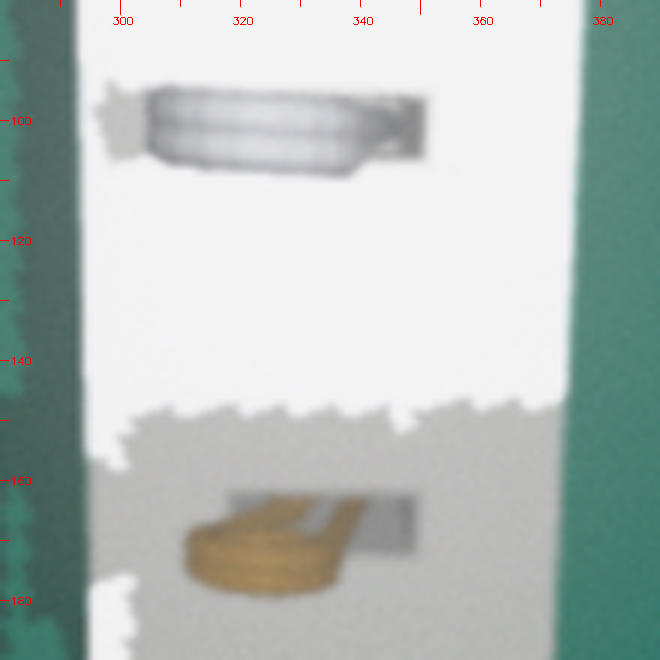

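View pics/c_w7.png

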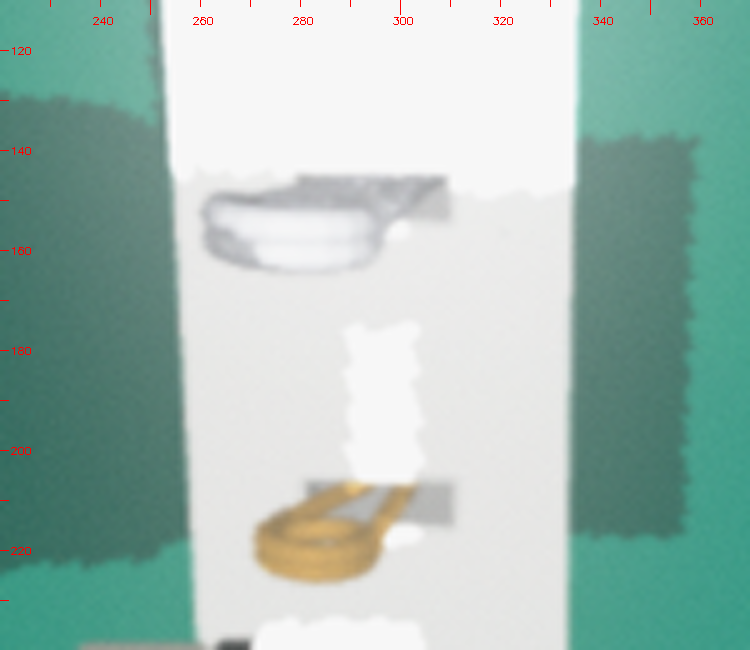

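```bash
python3 -m pendant '[[0.022,-0.033,-0.01,0,-0.2,0,0.2],[0.022,-0.033,-0.01,0,-0.66,0,0.2],[0.022,-0.033,0.005,0,-0.66,0,0.2],[0.022,-0.033,0.005,0,-0.66,0,0.2],[0.022,-0.033,0.005,0,-0.66,0,0.2]]';python3 -c "
from h import *
take('wrist','w8')"
```

```text
clock: 7.0
tool_pos: [0.5659, -0.1904, 0.1563]
orientation: [179.9, 38.1, -17.9]
force: [0.1, 0.1, 0.5]
opening: 0.0523
```

View pics/w8.png

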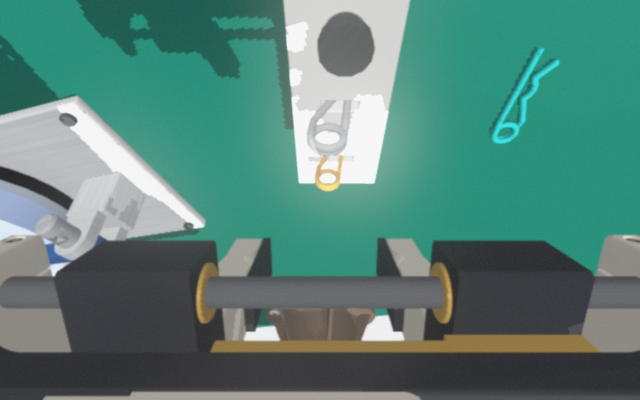

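```bash
python3 -c "
from h import *
crop('w8',280,80,400,200,6,'c_w8')"
```

```text
(no output)
```

View pics/c_w8.png

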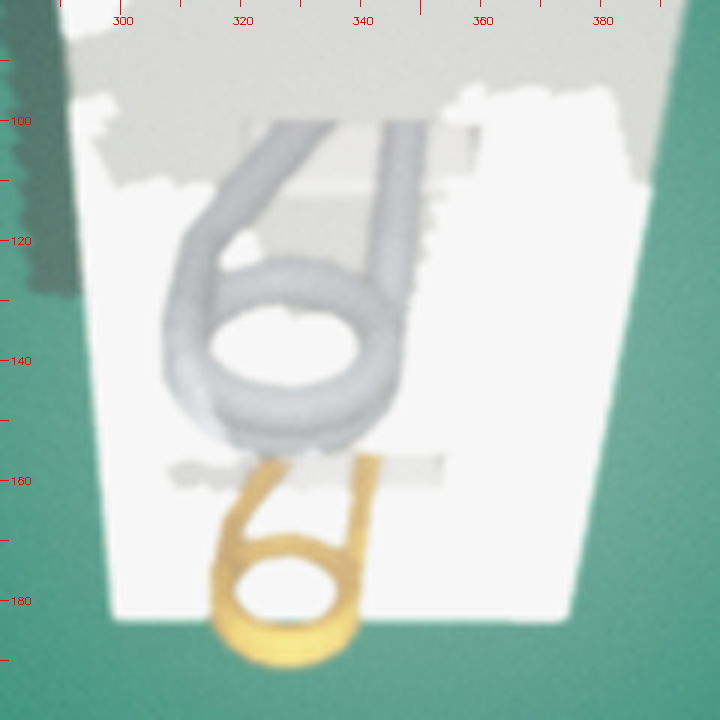

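```bash
python3 -c "
from h import *
a,b,c=load('w6'),load('w7'),load('w8')
print(tri((a,(322.7,101.5)),(b,(278.5,156.5)),(c,(327.5,137.5))),tri((a,(322.7,101.5)),(c,(327.5,137.5))))
# block frame from slot marks
yaw=np.radians(-17.97); ex=np.array([np.cos(yaw),np.sin(yaw),0]); ey=np.array([-np.sin(yaw),np.cos(yaw),0]);O=np.array([.5755,-.2038,0])
def bl(p): return np.round([(p-O)@ex*1000,(p-O)@ey*1000,p[2]*1000],1)
for n,s,uv in [('slot R near',c,(358.5,109)),('slot R far',c,(360,101)),('slot L far',c,(320,100.5)),('blk nearL',c,(299,183)),('blk nearR',c,(375,183)),('thin slot R near',c,(353.5,161)),('thin R far',c,(354,155.5)),('leg at slot far',c,(347.5,101)),('leg mid',c,(347,105)),('slotR a',a,(351,96)),('slotR a2',a,(351,106.5)),('slotL a',a,(298,100)),('thinL',a,(318,162)),('thinR',a,(349.5,162)),('thinR2',a,(349.5,172.5)),('blk corner',b,(250,44)),('blk c2',b,(336,44)),('slot b L',b,(279,146)),('slot b R',b,(310,146)),('slot b R2',b,(310,154)), ('c',b,(258,243)),('c',b,(334,243))]:
  print(n,bl(atz(s,uv,.062)))
print('coil',bl(tri((a,(322.7,101.5)),(b,(278.5,156.5)),(c,(327.5,137.5)))[0]))
"
```

```text
(array([ 0.58045929, -0.19770615,  0.08889112]), [0.39226652805560625, 0.4852317142525121, 0.12235814955977294]) (array([ 0.58082864, -0.19784877,  0.08912846]), [0.012104095771186235, 0.012104095771105834])
slot R near [  1.2 -12.4  62. ]
slot R far [  7.4 -12.8  62. ]
slot L far [ 7.8 11.7 62. ]
blk nearL [-73.9  29.3  62. ]
blk nearR [-73.9 -31.8  62. ]
thin slot R near [-47.5 -12.7  62. ]
thin R far [-41.5 -12.6  62. ]
leg at slot far [ 7.4 -5.1 62. ]
leg mid [ 4.4 -5.  62. ]
slotR a [  6.8 -13.   62. ]
slotR a2 [ -0.6 -13.2  62. ]
slotL a [ 3.9 25.3 62. ]
thinL [-41.5  11.   62. ]
thinR [-41.5 -13.   62. ]
thinR2 [-49.6 -13.2  62. ]
blk corner [76.4 27.9 62. ]
blk c2 [ 76.5 -31.8  62. ]
slot b L [ 5.8 10.3 62. ]
slot b R [  5.8 -13.   62. ]
slot b R2 [ -0.2 -13.   62. ]
c [-73.3  30.3  62. ]
c [-73.2 -31.8  62. ]
coil [ 2.8  7.3 88.9]
```

```bash
cat >> h.py <<'E'
_y=np.radians(-17.97); EX=np.array([np.cos(_y),np.sin(_y),0]); EY=np.array([-np.sin(_y),np.cos(_y),0]);OB=np.array([.5755,-.2038,0])
def b2w(p): return OB+EX*p[0]/1000+EY*p[1]/1000+np.array([0,0,p[2]/1000])
E
python3 - <<'E'
from h import *
a,b,c=load('w6'),load('w7'),load('w8')
coil=np.array([2.8,7.3,88.9])
for lx,ly,tw in [(0,.102,0),(0,.08,0),(0,.12,0),(-.037,.102,0)]:
    z=np.array([lx,ly,1]);z/=np.linalg.norm(z)
    x=np.array([1,tw,0]);x-=x@z*z;x/=np.linalg.norm(x);y=np.cross(z,x)
    M=lambda p:b2w(coil+x*p[0]+y*(p[1]-9.5)+z*p[2])
    print(lx,ly)
    for p in [(0,0,0),(0,0,-12),(0,0,-20),(0,0,-28),(0,-2.5,0),(0,21.5,0),(-5,9.5,12),(5,9.5,12),(5,9.5,-12)]:
        print(p,*[proj(s,M(p)).round(1) for s in (a,b,c)])
E
```

```text
Traceback (most recent call last):
numpy._core._exceptions._UFuncOutputCastingError: Cannot cast ufunc 'subtract' output from dtype('float64') to dtype('int64') with casting rule 'same_kind'
```

```bash

python3 - <<'E'
from h import *
a,b,c=load('w6'),load('w7'),load('w8')
coil=np.array([2.8,7.3,88.9])
im0=cv2.imread('pics/w8.png')
for lx,ly,tw in [(0,.102,0.),(0,.07,0.),(-.037,.102,0.)]:
    z=np.array([lx,ly,1]);z/=np.linalg.norm(z)
    x=np.array([1.,tw,0]);x-=x@z*z;x/=np.linalg.norm(x);y=np.cross(z,x)
    M=lambda p:b2w(coil+x*p[0]+y*(p[1]-9.5)+z*p[2])
    print(lx,ly)
    for p in [(0,0,0),(0,0,-12),(0,0,-20),(0,0,-28),(0,-2.5,0),(0,21.5,0),(-5,9.5,12),(5,9.5,12),(5,9.5,-12)]:
        print(p,*[proj(s,M(p)).round(1) for s in (a,b,c)])
E
```

```text
0 0.102
(0, 0, 0) [337.3 102.2] [292.4 156.1] [343.9 138.9]
(0, 0, -12) [338.4 102. ] [295.6 153.3] [345.2 124.7]
(0, 0, -20) [339.1 101.8] [297.5 151.6] [346.1 115.6]
(0, 0, -28) [339.8 101.7] [299.4 150. ] [346.9 107. ]
(0, -2.5, 0) [341.2 102.2] [296.  156.2] [348.2 139.3]
(0, 21.5, 0) [304.5 102.1] [261.3 155.5] [306.9 136.3]
(-5, 9.5, 12) [320.7 110.8] [274.7 166.5] [325.4 159. ]
(5, 9.5, 12) [320.7  94. ] [274.1 151.1] [325.5 146.7]
(5, 9.5, -12) [324.6  94.3] [282.2 146.1] [329.5 117.1]
0 0.07
(0, 0, 0) [337.3 102.2] [292.5 156. ] [343.9 138.6]
(0, 0, -12) [337.9 102. ] [295.1 153.2] [344.6 124.3]
(0, 0, -20) [338.2 101.8] [296.7 151.5] [345.1 115.3]
(0, 0, -28) [338.6 101.7] [298.3 149.9] [345.5 106.6]
(0, -2.5, 0) [341.2 102.2] [296.1 156.1] [348.3 138.8]
(0, 21.5, 0) [304.4 102.1] [261.2 155.6] [306.8 136.7]
(-5, 9.5, 12) [321.3 110.8] [275.3 166.5] [326.1 159.1]
(5, 9.5, 12) [321.3  94. ] [274.7 151.2] [326.2 146.7]
(5, 9.5, -12) [324.   94.3] [281.7 146.1] [328.8 117. ]
-0.037 0.102
(0, 0, 0) [337.3 102.2] [292.4 156.1] [343.9 138.9]
(0, 0, -12) [338.4 101.3] [295.6 152.7] [345.3 124.1]
(0, 0, -20) [339.1 100.7] [297.5 150.6] [346.1 114.7]
(0, 0, -28) [339.8 100.2] [299.3 148.6] [347.  105.7]
(0, -2.5, 0) [341.2 102.2] [296.  156.2] [348.2 139.3]
(0, 21.5, 0) [304.5 102.1] [261.3 155.5] [306.9 136.3]
(-5, 9.5, 12) [320.7 111.5] [274.8 167.1] [325.4 159.3]
(5, 9.5, 12) [320.7  94.8] [274.  151.9] [325.5 147.5]
(5, 9.5, -12) [324.5  93.6] [282.1 145.5] [329.5 116.7]
```

```bash
python3 -c "
from h import *
g=b2w((2.8,5.1,68.0));p=b2w((2.8,9.8,112.7));print(g,p)
delta(p,-21,174)"
```

```text
[ 0.57973686 -0.19981264  0.068     ] [ 0.5811869  -0.19534191  0.1127    ]
t 7.05 pos [ 0.5662 -0.1906  0.158 ] ori [179.95  37.87 -17.91] F [ 0.  -0.3  0.5]
shift [ 0.0403 -0.0001  0.0261] rot [-0.0822  0.6573  0.0868] dist 0.048
```

```bash
python3 -m pendant '[[0,0,0,-0.04,0.33,0.04,0],[0,0,0,-0.082,0.657,0.087,0],[0,0,0,-0.082,0.657,0.087,0],[0,0,0,-0.082,0.657,0.087,0],[0.04,0,0.026,-0.082,0.657,0.087,0],[0.04,0,0.026,-0.082,0.657,0.087,0]]'; python3 -c "
from h import *
take('wrist','w9')
delta(b2w((2.8,5.1,68.0)),-21,174)"
```

```text
clock: 7.8
tool_pos: [0.5793, -0.1952, 0.1147]
orientation: [174.1, -0.1, -21.0]
force: [-0.0, -0.1, -0.6]
opening: 0.0437
t 7.85 pos [ 0.5803 -0.1956  0.1159] ori [ 1.7407e+02 -1.2000e-01 -2.0990e+01] F [-0.1  0.3  0. ]
shift [ 0.0009 -0.0008  0.0481] rot [-0.0013 -0.0022 -0.0001] dist 0.048
```

View pics/w9.png

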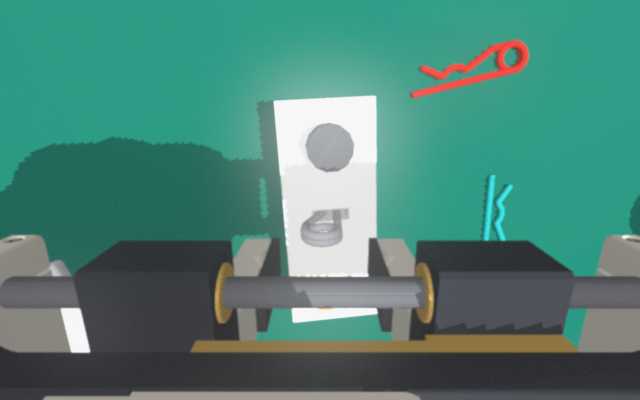

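```bash
python3 -c "
from h import *
s=load('w9');print(proj(s,b2w((2.8,7.3,88.9))),proj(s,b2w((2.8,8.5,100.9))));crop('w9',280,190,370,260,8,'c_w9')"; python3 -m pendant '[[0.001,-0.0008,0.02,0,0,0,0],[0.001,-0.0008,0.04,0,0,0,0],[0.001,-0.0008,0.048,0,0,0,0],[0.001,-0.0008,0.048,0,0,0,0]]'
```

```text
[321.9289091  233.12884932] [321.90048799 241.70734783]
clock: 8.35
tool_pos: [0.5807, -0.2004, 0.0676]
orientation: [174.1, -0.1, -21.0]
force: [-0.4, -0.1, 0.1]
opening: 0.0437
```

View pics/c_w9.png

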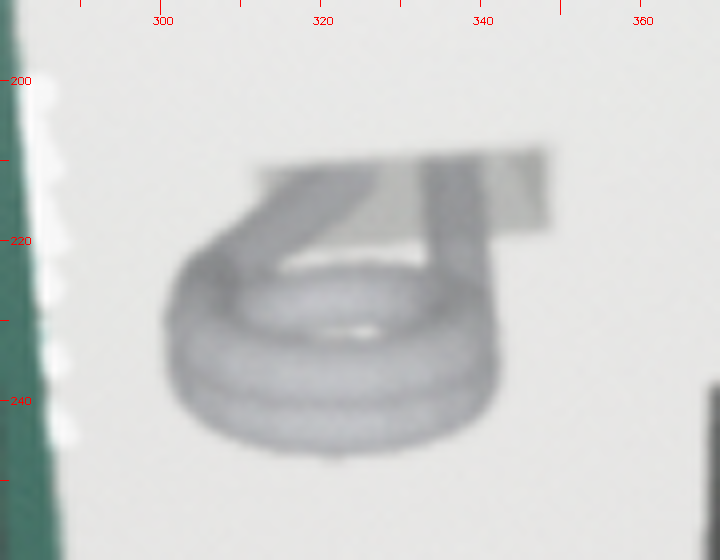

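```bash
python3 -m pendant '[[0,0,0,0,0,0,-1],[0,0,0,0,0,0,-1],[0,0,0,0,0,0,-1],[0,0,0,0,0,0,-1]]'; python3 -m pendant '[[0,0,-0.01,0,0,0,-1],[0,0,-0.03,0,0,0,-1],[0,0,-0.06,0,0,0,-1],[0,0,-0.085,0,0,0,-1],[0,0,-0.085,0,0,0,-1]]';python3 -c "
from h import *
take('wrist','w10');take('scene','s10');crop('s10',180,130,380,290,4,'c_s10')"
```

```text
clock: 8.85
tool_pos: [0.5807, -0.2004, 0.0671]
orientation: [174.0, -0.1, -21.0]
force: [-0.1, 0.2, 2.8]
opening: 0.0226
clock: 9.48
tool_pos: [0.585, -0.1919, 0.1539]
orientation: [174.1, -0.3, -21.0]
force: [0.5, 0.6, -0.6]
opening: 0.0229
```

View pics/w10.png

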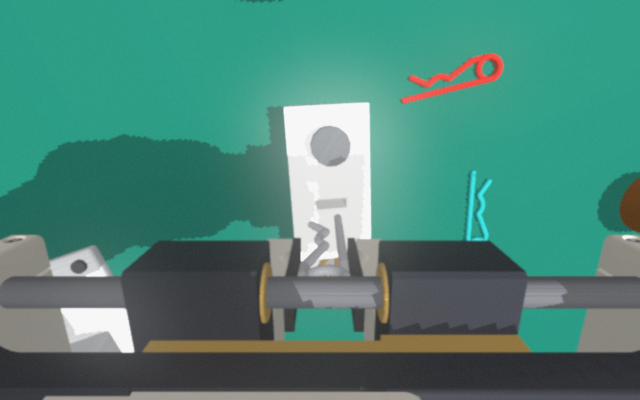

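View pics/c_s10.png

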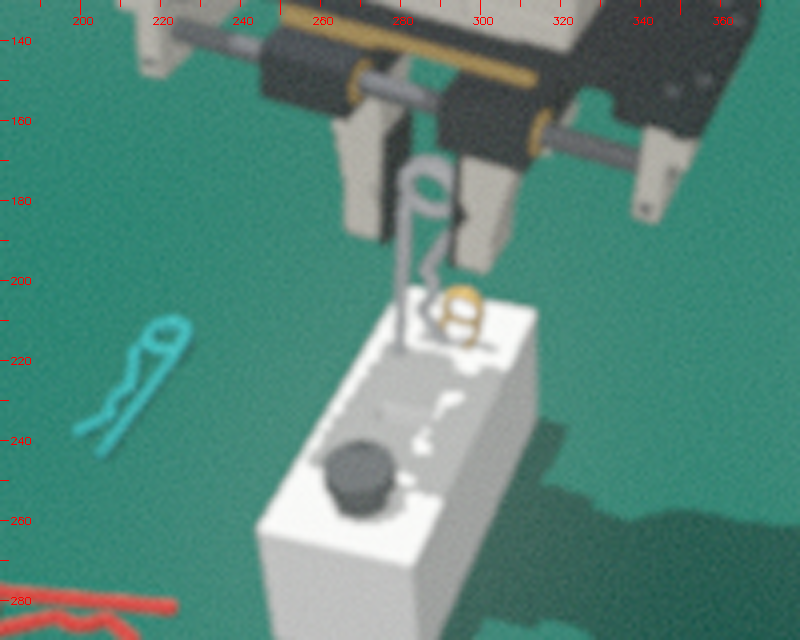

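```bash
python3 -c "
from h import *
s=load('w10');Rt=R.from_euler('xyz',s['ori'],degrees=True)
for p in [(0,.0095,.0605),(0,.0095,.03),(0,.0095,0.),(0,0.0,-.021),(0.003,.0095,.0605)]: print(p,proj(s,s['pos']+Rt.apply(p)))
crop('w10',290,200,370,290,7,'c_w10')"
```

```text
(0, 0.0095, 0.0605) [337.49124409 216.20393958]
(0, 0.0095, 0.03) [339.48633232 233.50372848]
(0, 0.0095, 0.0) [342.10821831 256.23859978]
(0, 0.0, -0.021) [323.06324397 277.26972196]
(0.003, 0.0095, 0.0605) [337.5389153  211.95317312]
```

View pics/c_w10.png

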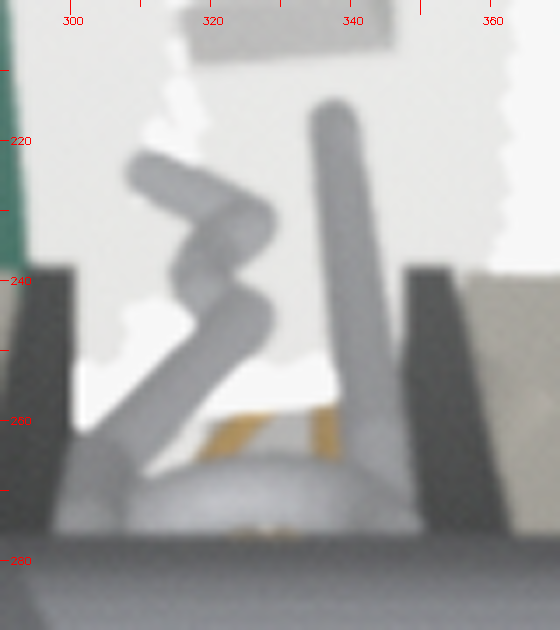

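```bash
python3 -c "
from h import *
delta((.5428,.0610,.178),-2.8)"
```

```text
t 9.57 pos [ 0.5833 -0.1919  0.1513] ori [ 1.7407e+02 -4.0000e-02 -2.1070e+01] F [ 0.3  0.5 -0.3]
shift [-0.1287 -0.2175 -0.0495] rot [ 0.1027  0.0158 -0.3186] dist 0.258
```

```bash
python3 -m pendant '[[0,0,-0.045,0,0,0,-1],[-0.02,-0.03,-0.05,0.05,0.008,-0.16,-1],[-0.1287,-0.2175,-0.0495,0.1027,0.0158,-0.3186,-1],[-0.1287,-0.2175,-0.0495,0.1027,0.0158,-0.3186,-1],[-0.1287,-0.2175,-0.0495,0.1027,0.0158,-0.3186,-1],[-0.1287,-0.2175,-0.0495,0.1027,0.0158,-0.3186,-1],[-0.1287,-0.2175,-0.0495,0.1027,0.0158,-0.3186,-1],[-0.1287,-0.2175,-0.0495,0.1027,0.0158,-0.3186,-1]]'; python3 -c "
from h import *
take('wrist','w11');crop('w11',270,140,390,290,5,'c_w11')
s=load('w11');Rt=R.from_euler('xyz',s['ori'],degrees=True)
print(s['pos'],s['ori'],proj(s,s['pos']+Rt.apply((0,.0095,.0605))), proj(s,(.5423,.0548,.085)),proj(s,(.5423,.0515,.0943)))
delta((.5428,.0610,.1705),-2.8)"
```

```text
clock: 10.58
tool_pos: [0.5426, 0.0605, 0.1772]
orientation: [179.9, 0.1, -2.8]
force: [0.3, 0.6, -0.4]
opening: 0.0226
[0.54257577 0.06051718 0.17715097] [ 1.79938360e+02  8.74468442e-02 -2.77302744e+00] [337.33795623 216.01261248] [330.65529868 202.00799198] [335.41757683 205.52546044]
t 10.62 pos [0.5427 0.0602 0.1773] ori [ 1.7995e+02  7.0000e-02 -2.8200e+00] F [ 0.4 -0.2 -0.6]
shift [ 0.     -0.0008  0.0068] rot [ 0.0008  0.0012 -0.0003] dist 0.007
```

View pics/c_w11.png

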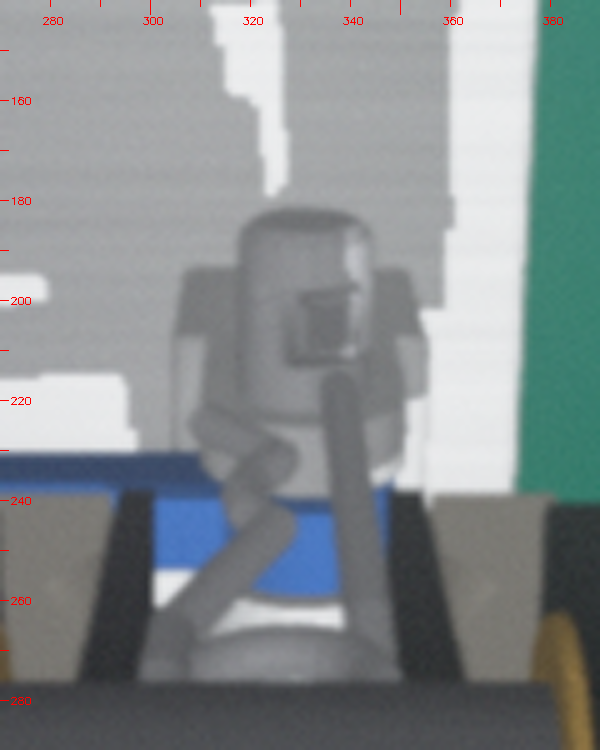

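```bash
python3 -m pendant '[[0,-0.0012,0.008,0.0008,0.001,0,-1],[0,-0.0012,0.016,0.0008,0.001,0,-1],[0,-0.0012,0.018,0.0008,0.001,0,-1],[0,-0.0012,0.018,0.0008,0.001,0,-1]]'; python3 -m pendant '[[0,0,0.001,0,0,0,-1],[0,0,0.002,0,0,0,-1],[0,0,0.003,0,0,0,-1],[0,0,0.003,0,0,0,-1]]';python3 -c "
from h import *
take('wrist','w12');crop('w12',270,140,390,290,5,'c_w12')"
```

```text
clock: 11.12
tool_pos: [0.543, 0.0618, 0.1595]
orientation: [-180.0, -0.0, -2.8]
force: [-0.1, -0.6, -1.0]
opening: 0.0227
clock: 11.62
tool_pos: [0.543, 0.0621, 0.1568]
orientation: [-180.0, -0.0, -2.8]
force: [0.1, -0.1, -0.7]
opening: 0.0233
```

View pics/c_w12.png

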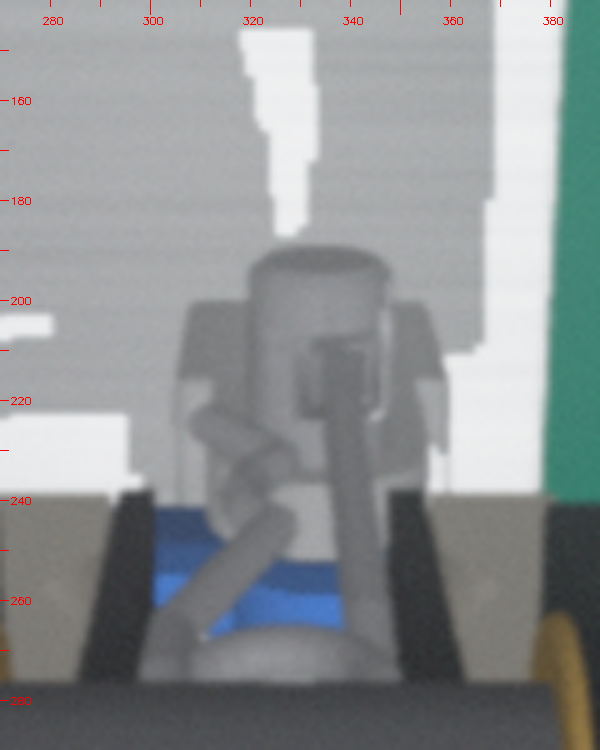

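```bash
python3 -m pendant '[[0,0,0.0008,0,0,0,-1],[0,0,0.0015,0,0,0,-1]]'; python3 -m pendant '[[0,0,0.0008,0,0,0,-1],[0,0,0.0015,0,0,0,-1]]'; python3 -m pendant '[[0,0,0.0005,0,0,0,-1],[0,0,0.001,0,0,0,-1]]'
```

```text
clock: 11.92
tool_pos: [0.543, 0.062, 0.1553]
orientation: [-180.0, -0.0, -2.8]
force: [-0.0, -0.9, 0.6]
opening: 0.0228
clock: 12.18
tool_pos: [0.543, 0.062, 0.1537]
orientation: [-180.0, -0.0, -2.8]
force: [-0.5, -0.7, -0.1]
opening: 0.023
clock: 12.42
tool_pos: [0.543, 0.062, 0.1528]
orientation: [-180.0, -0.0, -2.8]
force: [-0.1, 0.7, -2.0]
opening: 0.023
```

```bash
python3 -m pendant '[[0,0,0.0006,0,0,0,-1],[0,0,0.0012,0,0,0,-1]]'; python3 -m pendant '[[0,0,0.0006,0,0,0,-1],[0,0,0.0012,0,0,0,-1]]'; python3 -c "
from h import *
take('wrist','w13');crop('w13',270,140,390,290,5,'c_w13')"
```

```text
clock: 12.68
tool_pos: [0.543, 0.062, 0.1516]
orientation: [-180.0, -0.0, -2.8]
force: [0.4, 1.1, -0.4]
opening: 0.0229
clock: 12.92
tool_pos: [0.543, 0.062, 0.1504]
orientation: [-180.0, -0.0, -2.8]
force: [0.1, -0.1, 0.0]
opening: 0.0227
```

View pics/c_w13.png

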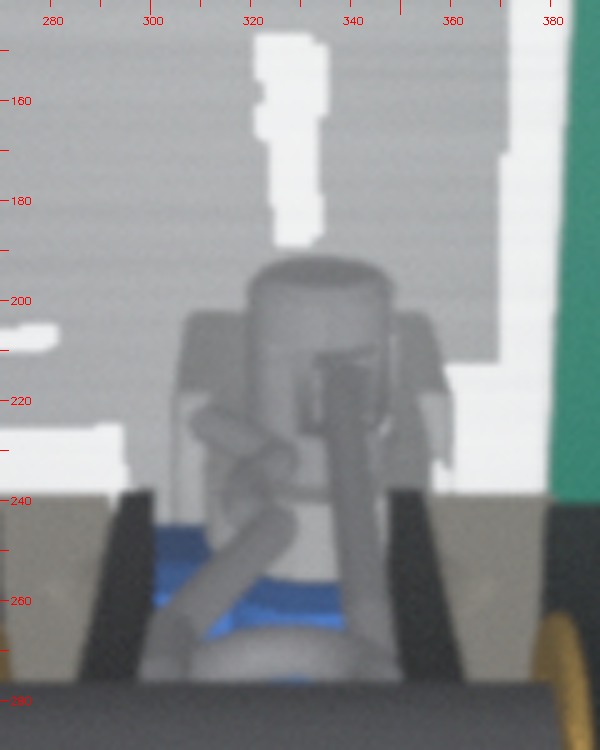

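```bash
python3 -m pendant '[[0,-0.0007,0,0,0,0,-1],[0,-0.0014,0,0,0,0,-1]]'; python3 -m pendant '[[0,-0.0007,0,0,0,0,-1],[0,-0.0013,0,0,0,0,-1]]'; python3 -c "
from h import *
take('wrist','w14');crop('w14',270,140,390,290,5,'c_w14')"
```

```text
clock: 13.22
tool_pos: [0.5429, 0.0632, 0.1504]
orientation: [180.0, -0.0, -2.8]
force: [-0.4, -1.8, -0.2]
opening: 0.0227
clock: 13.48
tool_pos: [0.5429, 0.0642, 0.1503]
orientation: [180.0, -0.0, -2.8]
force: [0.5, -6.1, -0.9]
opening: 0.0227
```

View pics/c_w14.png

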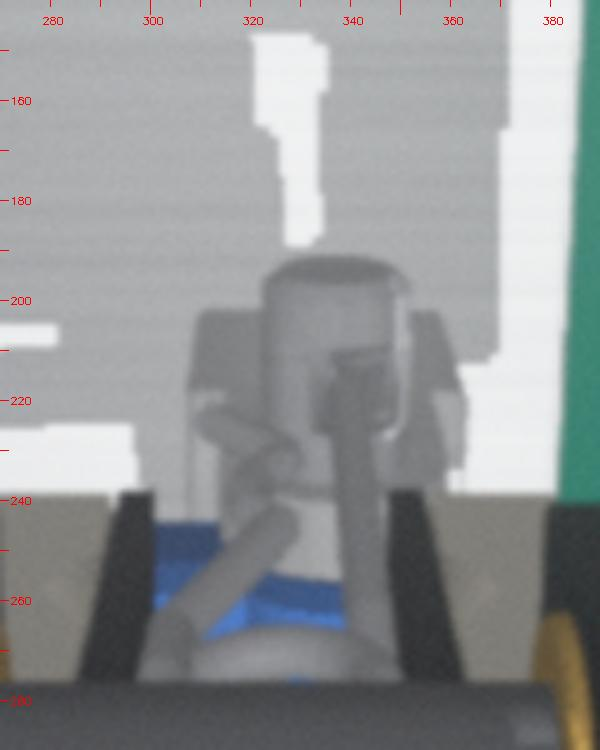

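```bash
python3 -c "
from h import *
s=load('w14');Rt=R.from_euler('xyz',s['ori'],degrees=True)
print(s['pos'],s['ori'],proj(s,s['pos']+Rt.apply((0,.0099,.0605))), proj(s,(.5423,.0548,.085)),proj(s,(.5428,.0647,.085)),proj(s,(.5418,.0448,.085)),proj(s,s['pos']+Rt.apply((0,.0099,.045))))
crop('w14',310,180,370,250,10,'c_w14')"
```

```text
[0.54289136 0.06418685 0.15030019] [ 1.79966570e+02 -5.70214385e-03 -2.79151801e+00] [337.93503839 216.01134219] [336.87575881 213.87696958] [322.35715935 213.86481   ] [351.54013517 213.88225633] [338.90405302 224.20124491]
```

View pics/c_w14.png

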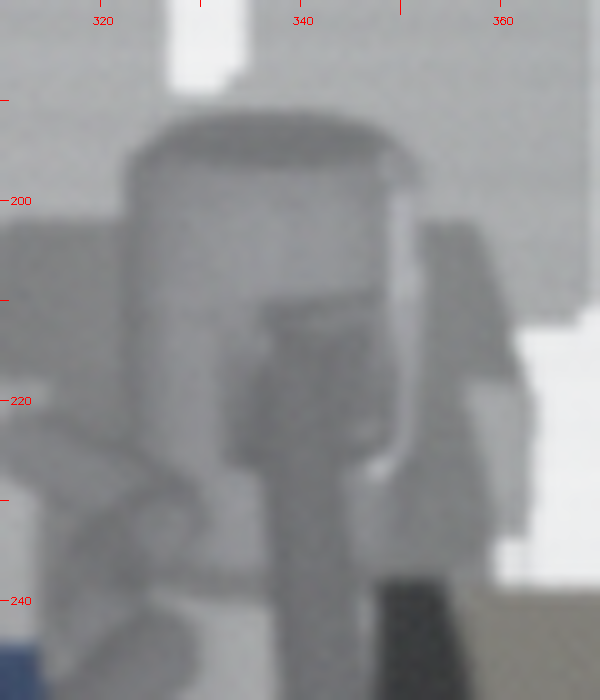

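```bash
python3 -m pendant '[[0,-0.0007,0,0,0,0,-1],[0,-0.0013,0,0,0,0,-1]]'; python3 -m pendant '[[0,-0.0007,0,0,0,0,-1],[0,-0.001,0,0,0,0,-1],[0,-0.001,0,0,0,0,-1]]'; python3 -c "
from h import *
take('wrist','w15');crop('w15',310,180,370,250,10,'c_w15')
s=load('w15');Rt=R.from_euler('xyz',s['ori'],degrees=True)
print(proj(s,s['pos']+Rt.apply((0,.0099,.0605))), proj(s,(.5423,.0548,.085)),proj(s,s['pos']+Rt.apply((0,.0099,.045))))"
```

```text
clock: 13.78
tool_pos: [0.5429, 0.0654, 0.1502]
orientation: [180.0, 0.0, -2.8]
force: [-0.3, -6.1, -1.0]
opening: 0.0229
clock: 14.15
tool_pos: [0.5429, 0.0663, 0.1502]
orientation: [180.0, 0.0, -2.8]
force: [-0.0, -5.3, -2.0]
opening: 0.023
[337.93522995 216.01163437] [340.01110609 213.75851052] [338.90425435 224.2015577 ]
```

View pics/c_w15.png

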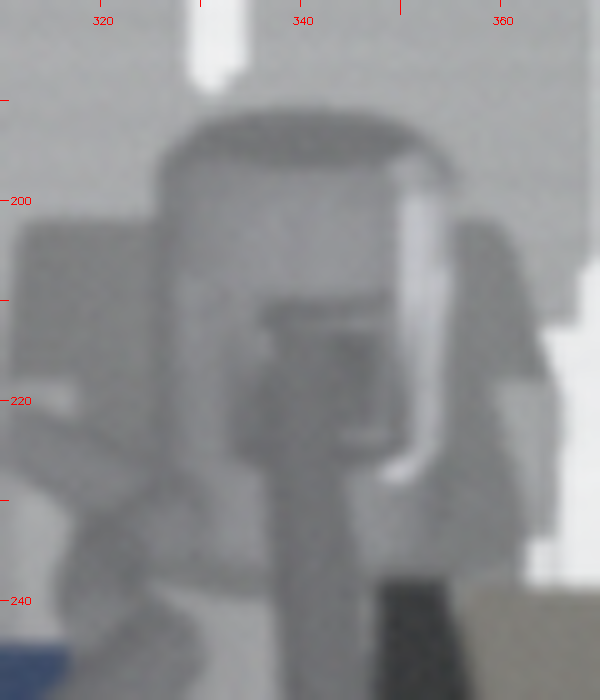

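```bash
python3 -m pendant '[[0,-0.0005,0,0,0,0,-1],[0,-0.0008,0.0006,0,0,0,-1],[0,-0.0008,0.0015,0,0,0,-1]]'; python3 -m pendant '[[0,0,0.001,0,0,0,-1],[0,0,0.002,0,0,0,-1]]'; python3 -m pendant '[[0,0,0.001,0,0,0,-1],[0,0,0.002,0,0,0,-1]]'
```

```text
clock: 14.58
tool_pos: [0.5433, 0.0673, 0.1492]
orientation: [180.0, -0.0, -2.8]
force: [-1.3, -5.4, 2.1]
opening: 0.0231
clock: 14.82
tool_pos: [0.5434, 0.0674, 0.1472]
orientation: [180.0, -0.1, -2.8]
force: [0.4, -5.4, 1.5]
opening: 0.0232
clock: 15.08
tool_pos: [0.5434, 0.0673, 0.1453]
orientation: [180.0, -0.1, -2.8]
force: [0.4, -6.4, 2.8]
opening: 0.0227
```

```bash
python3 -c "
from h import *
take('wrist','w16');crop('w16',290,180,370,280,8,'c_w16')
s=load('w16');Rt=R.from_euler('xyz',s['ori'],degrees=True)
print(proj(s,(.5423,.0548,.085)),[proj(s,s['pos']+Rt.apply((0,.0099,z))).round(1) for z in (.045,.02,0.0)])"
```

```text
[341.77098904 216.83367132] [array([338.9, 224.2]), array([340.8, 240.1]), array([342.7, 256. ])]
```

View pics/c_w16.png

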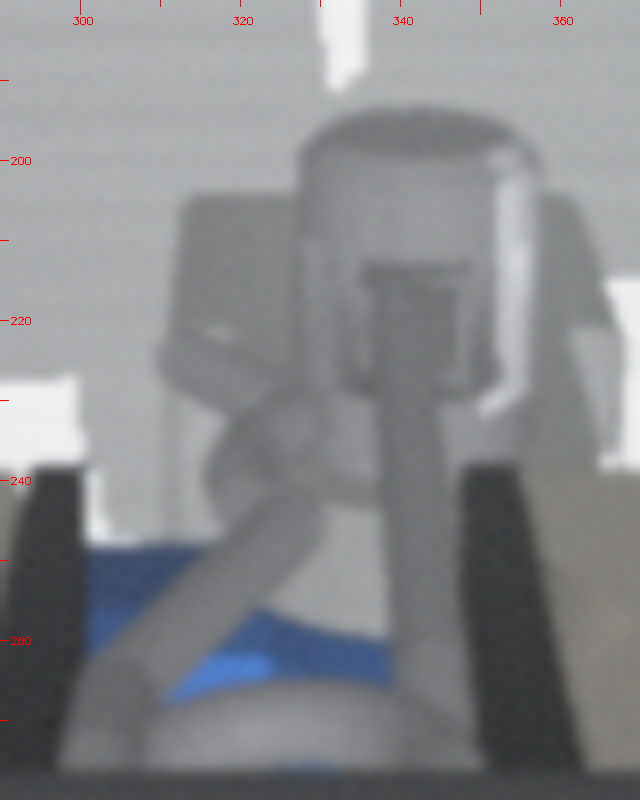

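```bash
python3 -m pendant '[[0,0.0005,0,0,0,0,-1],[0,0.001,0.001,0,0,0,-1],[0,0.001,0.003,0,0,0,-1]]'; python3 -m pendant '[[0,0,0.002,0,0,0,-1],[0,0,0.004,0,0,0,-1]]';  python3 -m pendant '[[0,0,0.002,0,0,0,-1],[0,0,0.004,0,0,0,-1]]';python3 -c "
from h import *
take('wrist','w17');crop('w17',290,180,370,280,8,'c_w17')"
```

```text
clock: 15.5
tool_pos: [0.5434, 0.0667, 0.142]
orientation: [-180.0, -0.1, -2.8]
force: [0.4, -5.4, 1.1]
opening: 0.0229
clock: 15.75
tool_pos: [0.5432, 0.0666, 0.1378]
orientation: [-180.0, -0.0, -2.8]
force: [0.2, -4.9, 2.6]
opening: 0.023
clock: 16.0
tool_pos: [0.5431, 0.0665, 0.1338]
orientation: [180.0, -0.0, -2.8]
force: [-1.0, -6.0, 2.3]
opening: 0.0229
```

View pics/c_w17.png

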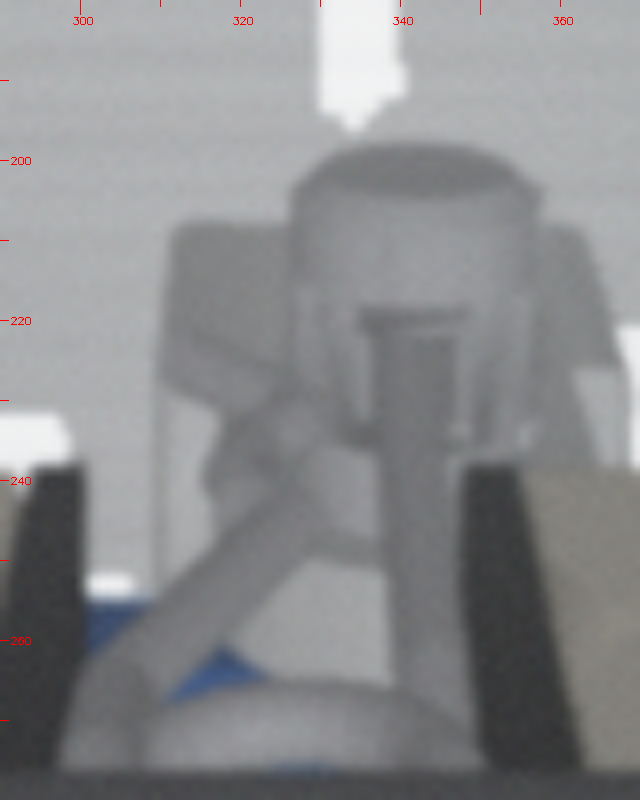

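```bash
python3 -m pendant '[[0,0.0006,0,0,0,0,-1],[0,0.001,0.001,0,0,0,-1],[0,0.001,0.003,0,0,0,-1]]'; python3 -m pendant '[[0,0,0.0015,0,0,0,-1],[0,0,0.003,0,0,0,-1]]';  python3 -m pendant '[[0,0,0.0015,0,0,0,-1],[0,0,0.003,0,0,0,-1]]'
```

```text
clock: 16.42
tool_pos: [0.5433, 0.066, 0.1309]
orientation: [-180.0, -0.1, -2.8]
force: [-0.3, -4.3, 0.9]
opening: 0.023
clock: 16.68
tool_pos: [0.5432, 0.0658, 0.1278]
orientation: [-180.0, -0.0, -2.8]
force: [0.3, -4.1, 2.3]
opening: 0.0229
clock: 16.92
tool_pos: [0.544, 0.0661, 0.1257]
orientation: [-180.0, -0.1, -2.8]
force: [-2.0, -4.6, 9.3]
opening: 0.0232
```

```bash
python3 -m pendant '[[0,0,0.0015,0,0,0,-1],[0,0,0.003,0,0,0,-1]]';  python3 -m pendant '[[0,0,0.0015,0,0,0,-1],[0,0,0.003,0,0,0,-1]]';python3 -c "
from h import *
take('wrist','w18');crop('w18',290,180,370,280,8,'c_w18')
s=load('w18');print(s['pos'],s['ori'])"
```

```text
clock: 17.18
tool_pos: [0.5448, 0.0663, 0.1238]
orientation: [-179.9, -0.2, -2.7]
force: [-2.0, -4.2, 14.5]
opening: 0.0228
clock: 17.42
tool_pos: [0.5444, 0.0662, 0.1201]
orientation: [-179.9, -0.2, -2.8]
force: [-1.3, -3.1, 7.6]
opening: 0.0228
[0.54435994 0.06618503 0.12011304] [-179.9353028    -0.18841316   -2.76008024]
```

View pics/c_w18.png

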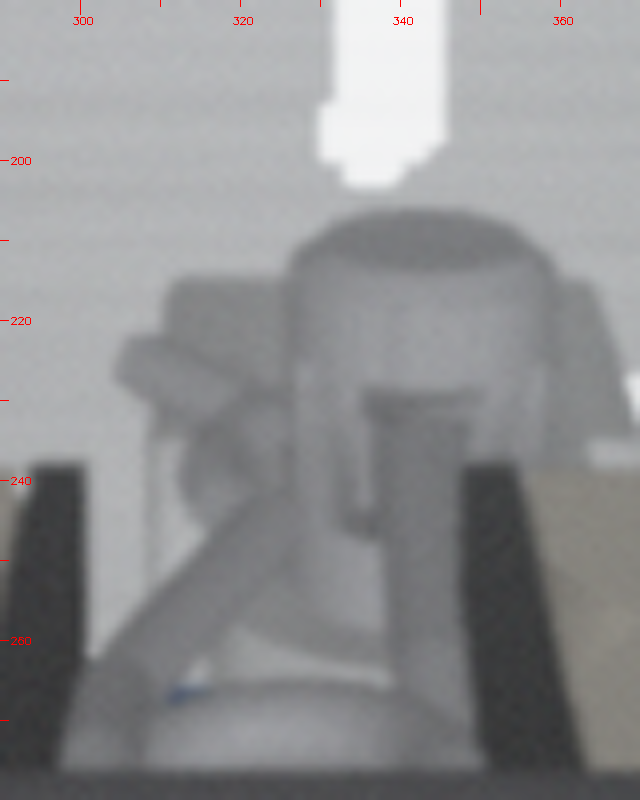

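```bash
python3 -m pendant '[[0,0,0.0015,0,0,0,-1],[0,0,0.003,0,0,0,-1]]';  python3 -m pendant '[[0,0,0.0015,0,0,0,-1],[0,0,0.003,0,0,0,-1]]';  python3 -m pendant '[[0,0,0.001,0,0,0,-1],[0,0,0.002,0,0,0,-1]]'
```

```text
clock: 17.73
tool_pos: [0.5441, 0.0662, 0.1167]
orientation: [-179.9, -0.2, -2.8]
force: [0.2, -3.9, 6.0]
opening: 0.0228
clock: 17.98
tool_pos: [0.544, 0.0661, 0.1135]
orientation: [-179.9, -0.1, -2.8]
force: [0.6, -3.7, 4.6]
opening: 0.0226
clock: 18.23
tool_pos: [0.5435, 0.066, 0.111]
orientation: [-180.0, -0.1, -2.8]
force: [0.7, -3.8, 2.3]
opening: 0.0227
```

```bash
python3 -m pendant '[[0,0,0.0007,0,0,0,-1],[0,0,0.001,0,0,0,-1]]'; python3 -c "
from h import *
take('wrist','w19');crop('w19',290,180,370,280,8,'c_w19');take('scene','s19');crop('s19',390,140,510,240,6,'c_s19')
"
```

```text
clock: 18.48
tool_pos: [0.5431, 0.0658, 0.1096]
orientation: [-180.0, -0.0, -2.8]
force: [1.2, -4.0, 0.6]
opening: 0.0227
```

View pics/c_w19.png

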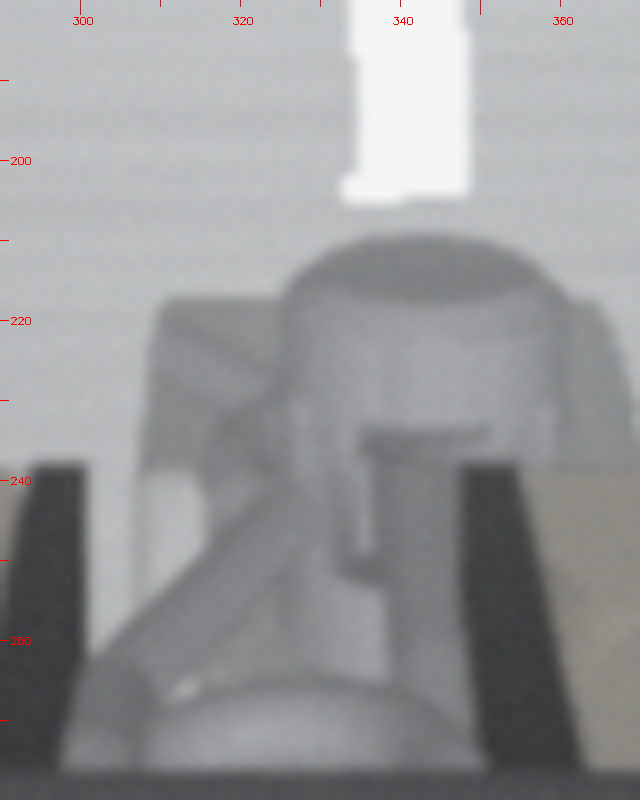

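View pics/c_s19.png

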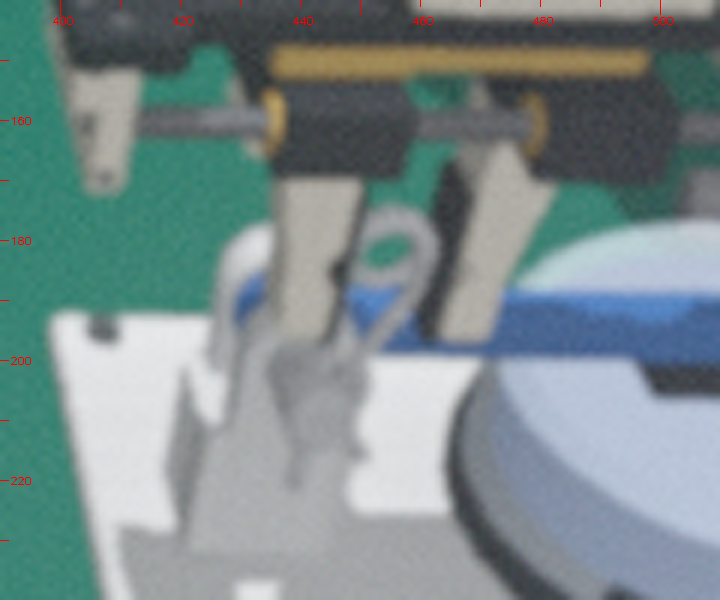

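```bash
python3 -m pendant '[[0,0.0008,0,0,0,0,-1],[0,0.0014,0,0,0,0,-1],[0,0.0014,0,0,0,0,-1]]'; python3 -m pendant '[[0,0,0,0,0,0,0],[0,0,0,0,0,0,0],[0,0,0,0,0,0,0],[0,0,0,0,0,0,0]]'; python3 -m pendant '[[0,0,-0.01,0,0,0,0],[0,0,-0.03,0,0,0,0],[0,0,-0.06,0,0,0,0],[-0.02,0,-0.08,0,0,0,0],[-0.02,0,-0.08,0,0,0,0]]'; python3 -c "
from h import *
take('wrist','w20');crop('w20',250,100,400,240,5,'c_w20');take('scene','s20');crop('s20',390,140,510,240,6,'c_s20')
"
```

```text
clock: 18.95
tool_pos: [0.5432, 0.065, 0.1098]
orientation: [-179.9, -0.1, -2.8]
force: [0.8, 1.6, -2.1]
opening: 0.0231
clock: 19.45
tool_pos: [0.5432, 0.0644, 0.11]
orientation: [-180.0, -0.0, -2.8]
force: [-0.7, -0.8, -0.3]
opening: 0.0437
clock: 20.08
tool_pos: [0.5234, 0.0657, 0.1924]
orientation: [-179.9, -0.3, -2.8]
force: [0.7, 0.6, 0.6]
opening: 0.044
```

View pics/c_w20.png

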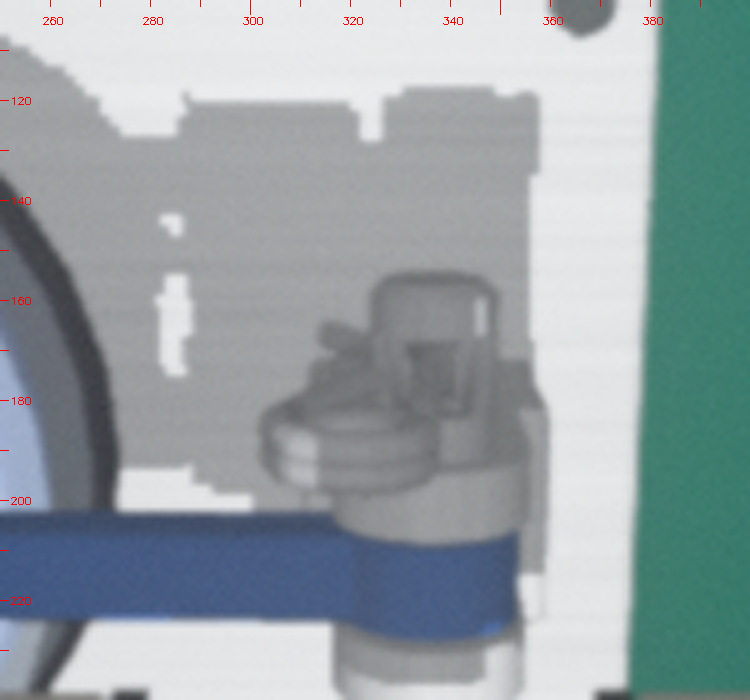

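View pics/c_s20.png

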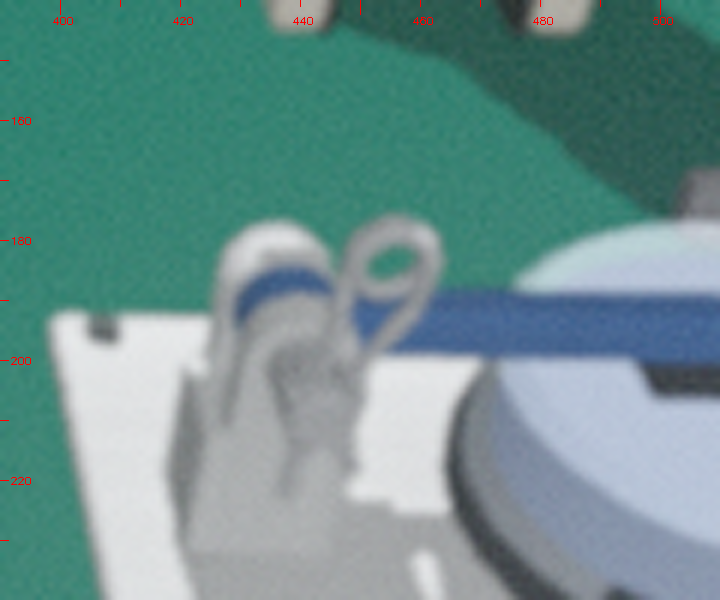

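```bash
python3 -m pendant '[[0.018,0.0075,-0.01,0,-0.2,0,0],[0.018,0.0075,-0.01,0,-0.66,0,0],[0.018,0.0075,0,0,-0.66,0,0],[0.018,0.0075,0.005,0,-0.66,0,0],[0.018,0.0075,0.005,0,-0.66,0,0],[0.018,0.0075,0.005,0,-0.66,0,0]]'; python3 -c "
from h import *
take('wrist','w21');crop('w21',270,90,390,220,6,'c_w21')
"
```

```text
clock: 20.92
tool_pos: [0.541, 0.0569, 0.1846]
orientation: [180.0, 37.7, -2.8]
force: [-1.0, -0.5, 0.3]
opening: 0.044
```

View pics/w21.png

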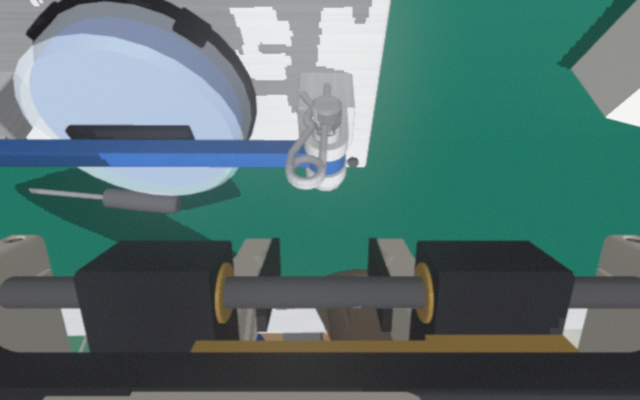

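View pics/c_w21.png

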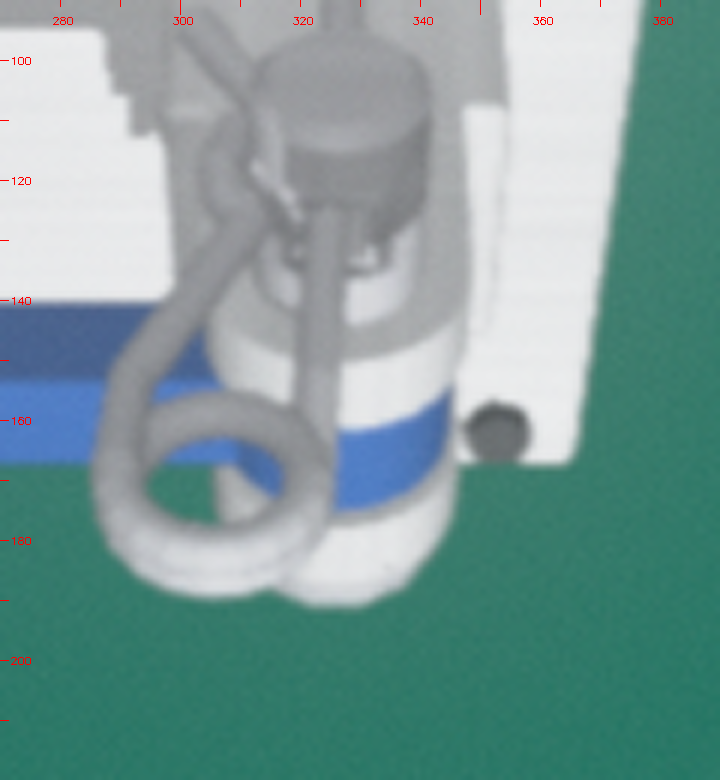

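```bash
python3 -c "
from h import *
a,b,s=load('w20'),load('w21'),load('s20')
c=tri((b,(305.5,167)),(s,(455.5,184)));print(c)
print(tri((a,(319.5,188.5)),(b,(305.5,167))))
print('tail',atz(b,(327,93),.09))
# predicted coil centre & home
for p in [(.5427,.0643,.131)]: print(proj(a,p),proj(b,p),proj(s,p))
# head seat
print(tri((load('w21'),(327,101)),(load('w20'),(337,155))))
"
```

```text
(array([0.5529027 , 0.0660567 , 0.13549331]), [0.13176824857014316, 0.13176824857024072])
(array([0.54100682, 0.06751825, 0.12488761]), [0.01832193227665922, 0.01832193227667888])
tail [0.56760802 0.05322577 0.09      ]
[324.09721288 188.10122972] [310.37844525 172.76561548] [451.91060734 182.58242822]
(array([0.55654054, 0.05365935, 0.08342404]), [0.005011150359182486, 0.005011150359163345])
```

```bash
python3 -c "
from h import *
from scipy.optimize import least_squares
a,b,s=load('w20'),load('w21'),load('s20')
y0=np.radians(-2.8);ex=np.array([np.cos(y0),np.sin(y0),0]);ey=np.array([-np.sin(y0),np.cos(y0),0]);ez=np.array([0,0,1.])
P0=np.array([.5423,.0548,.085])
def M(q,p):
    d,phi,psi,tw=q
    Q=R.from_matrix(np.c_[ex,ey,ez])*R.from_euler('zyx',[tw,psi,phi])
    return P0+Q.apply(np.array(p)/1000+np.array([0,0,46+d])/1000)
obs=[(b,(305.5,167),(0,9.5,0)),(a,(319.5,188.5),(0,9.5,0)),(s,(455.5,184),(0,9.5,0)),(b,(323,147),(0,0,-14)),(b,(324,130),(0,0,-28))]
def f(q): return np.concatenate([(proj(c,M(q,p))-uv)*[1,1 if p[1] else 0] for c,uv,p in obs])
r=least_squares(lambda q:np.r_[f(q),q[2]*20,q[3]*20],[0,0,0,0]);print(r.x,f(r.x).round(1))
"
```

```text
[-3.87028139 -0.08070908 -0.02405863  0.00538813] [-0.5  0.7 -0.4 -0.7 -2.2  0.7 -0.3  0.   0.5  0. ]
```

```bash
python3 -c "
from h import *
b=load('w21');a=load('w20')
y0=np.radians(-2.8);ey=np.array([-np.sin(y0),np.cos(y0),0])
P0=np.array([.5423,.0548,.085])
for phi in (0,-.08):
  for dz in (.004,0,-.004):
    p=P0+ey*.0135*np.cos(phi)+np.array([0,0,.0135*np.sin(phi)+dz]);print(phi,dz,proj(b,p).round(1))
print(proj(b,P0),proj(b,P0+[0,0,.01]))
print([proj(b,P0+[.014,0,0]+np.array(v)).round(1) for v in ([0,.01,0],[0,-.01,0],[0,0,.01],[0,0,-.01])])
im=b['image'][85:145,285:350];cv2.imwrite('pics/c_w21b.png',cv2.convertScaleAbs(cv2.resize(im,None,fx=12,fy=10,interpolation=cv2.INTER_CUBIC)[:600],alpha=1.5,beta=-60))
"
```

```text
0 0.004 [305.8 124. ]
0 0 [306. 120.]
0 -0.004 [306.2 116. ]
-0.08 0.004 [305.9 122.9]
-0.08 0 [306.1 118.9]
-0.08 -0.004 [306.3 114.9]
[326.19062266 119.95378692] [326.25055605 130.34007713]
[array([309.5, 103.6]), array([341. , 102.3]), array([325.3, 113.4]), array([325.2,  93.1])]
```

View pics/c_w21b.png

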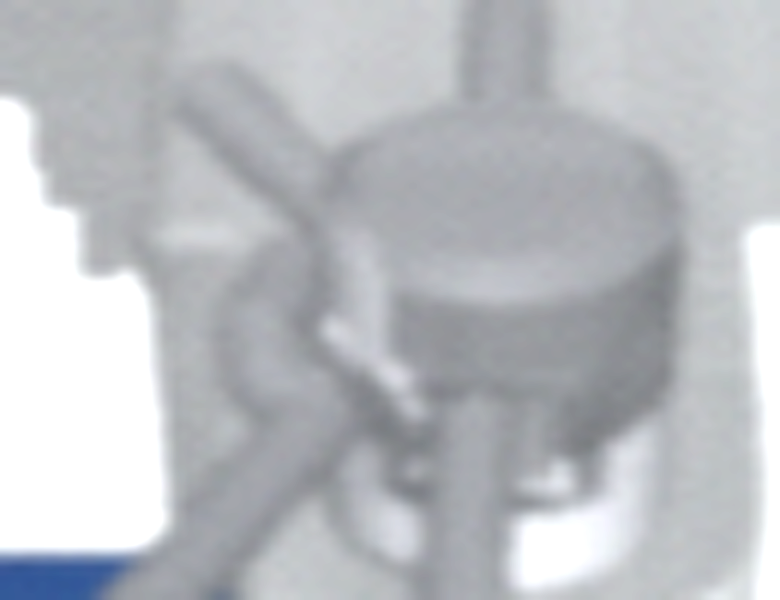

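```bash
python3 -m pendant '[[0,0,-0.03,0,0,0,0],[0,0,-0.03,0,0,0,0]]'; python3 -c "
from h import *
take('scene','s22');crop('s22',200,170,500,300,2,'c_s22')"
```

```text
clock: 21.22
tool_pos: [0.5604, 0.0563, 0.2118]
orientation: [-179.9, 37.3, -2.7]
force: [0.2, 1.2, -0.2]
opening: 0.0439
```

View pics/c_s22.png

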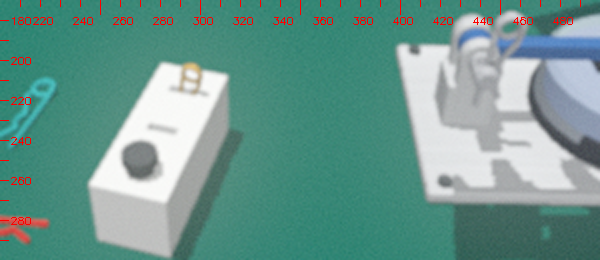

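The brass clip (295,208) and the spare pin (270,250) still stand in the block. The steel clip sits on the pin at about (455,185).

```bash
python3 -c "
from plant import ctrl
print(ctrl.close_job())"
```

```text
the job is handed in; nothing more can be done
None
```

The pin is home and the big steel R-clip is through its cross-hole and snapped round it. I handed the job in at about 21 s, with the gripper open and clear.

**What I did:**
- **Pin:** I pushed it with closed fingers until it stopped against the fork, at about 20 N.
- **Picking up the clip:** I took it from the middle slot, with the jaws lined up to its lean of about 6°.
- **Clip in the hole:** The tip went into the hole's mouth about 3 mm to the −y side of the pin's top. Moving it over the axis took about 6 N sideways and turned the hole upright.
- **Snapping home:** I pushed the clip down. The bent leg's ride peaked at about 14 N and the force fell to about 0.6 N at home, which is a little above the 8–12 N you gave.

**Last checks:**
- **Pin:** The tail measured x = 0.5565 m, which is where it should be with the pin home.
- **Bent leg:** In the close oblique view the bow sits round the pin with the lip below it, within about 1 mm of the expected place. The leg looks relaxed.
- **Kit block:** The brass clip and spare pin still stand there.

**Disagreements:**
- **Coil fit:** A rough fit to the coil's image position put the clip about 4 mm deeper than its seat. The coil heights from different camera pairs also disagreed, at 125 and 135 mm. I trusted the bow position and the hand height instead.
- **Lean:** The clip leans about 4–5° towards the canister (+y) in the hole. I left it that way.

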